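Load the line-spool rack and lock its keeper

TASK

Load the spool rack on the fly-tying bench: draw the locking pin and park it upright in its parking hole, swing the keeper bar well open, and lower every spool on the table into a free bay so that both ends of its axle bottom in their slots. Then swing the keeper shut over the axles and push the pin back through the fork and keeper until its head is fully home. Leave the bottle, the fly box and the scissors where they are.

Things in the scene. Friction and masses are not known exactly. Their poses are not given: they have to be found in the camera images.
- rack: spool rack, fixed: base 292 x 160 x 8 mm, two 12 mm thick rails along its x (inner faces 112 mm apart), tops 62 mm up. Each has 3 slots open at the top, facing each other: 12 mm wide, floors 41 mm up, flared to 26 mm in the top 8 mm. Axles lie across both rails along the rack's y, spool and collars between the rails. Origin: middle of its underside, z up. Keeper and fork are on the +y rail.
- bay1 (a point): where the middle of a spool's axle lies when bottomed in the first pair of slots (nearest the keeper's hinge): 46 mm above the table, midway between the rails; axes as the rack's. Any spool may go in any bay.
- bay2 (a point): the same for the middle pair of slots, 72 mm from bay1 along the rack's x axis.
- bay3 (a point): the same for the third pair of slots, nearest the fork, 72 mm further along the rack's x axis.
- keeper (a joint): angle of the keeper, a dark steel bar 16 mm wide over the +y rail's slots, 54 (pads) to 72 mm up, that holds axles down. Swings level on a hinge at the rail's -x end: 0 closed on its stop, growing as it swings out to +y (counterclockwise from above) to 1.5. Friction 0.1 N m: stays where left. From 0.8 the slots are free. Its pads clear bottomed axles by 3 mm, strike raised ones.
- keeper_knob (a point): top of the upright red knob on the keeper, on its axis, 154 mm from the hinge. Knob 18 mm thick, from 78 to 104 mm above the table, on a thinner 6 mm neck.
- keeper_hinge (a point): on the keeper's hinge axis, at the top of the bar, 72 mm above the table.
- fork_hole (a point): mouth of the upright hole through the fork at the +x end of the +y rail: two level steel plates 8 mm thick with 12 mm holes; the upper one's top is 82 mm above the table. The closed keeper's 8 mm thick end lug (12 mm hole, 240 mm from the hinge) lies between them. Origin: centre of the hole on the top face; axes as the rack's.
- park_hole (a point): mouth of the pin's parking hole in the top of an aluminium post 30 mm square at the rack's +x end: 12 mm wide, 42 mm deep, 72 mm above the table; axes as the rack's.
- pin: locking pin, 50 g: steel shank 9 mm thick and 36 mm long, its last 5 mm tapered; a flat head 22 mm across and 4 mm thick; above it an upright yellow grip 18 mm thick, from 4 to 28 mm above the head's underside. Origin: centre of the head's underside, which rests on the plate; z up along the grip. Starts seated in the fork, locking the closed keeper.
- spool1: a spool of orange line fast on a steel axle (10 mm thick, 150 mm long). White octagonal flanges 60 mm across flats, 36 mm over both. Brass collars, 16 mm across, 47 to 53 mm from the middle, leave 29 mm beside each flange for a finger. Origin: middle of the axle; y along the axle, both ends alike. About 0.22 kg. Starts on the table, axle level 30 mm up. Some starts lack one spool.
- spool2: a spool of green line fast on a steel axle (10 mm thick, 150 mm long). White octagonal flanges 60 mm across flats, 36 mm over both. Brass collars, 16 mm across, 47 to 53 mm from the middle, leave 29 mm beside each flange for a finger. Origin: middle of the axle; y along the axle, both ends alike. About 0.22 kg. Starts on the table, axle level 30 mm up. Some starts lack one spool.
- spool3: a spool of blue line fast on a steel axle (10 mm thick, 150 mm long). White octagonal flanges 60 mm across flats, 36 mm over both. Brass collars, 16 mm across, 47 to 53 mm from the middle, leave 29 mm beside each flange for a finger. Origin: middle of the axle; y along the axle, both ends alike. About 0.22 kg. Starts on the table, axle level 30 mm up. Some starts lack one spool.
- cement: a small amber glass bottle with a black cap, 34 mm across and 65 mm tall; leave it alone. Origin under its middle.
- flybox: a white fly box, 75 x 105 x 24 mm, lying to the left of the rack; leave it alone. Origin under its middle.
- scissors: a small pair of tying scissors lying on the table, about 95 mm long; leave them alone. Origin near its middle, on the table.

How it is judged:
By the outcome, as a careful person would: the job done as asked, in the order asked, and still so for the second after the job is handed in, with the robot touching nothing.
Of spool1, spool2, spool3 only 2 to 3 are there at a start; the rules pass over those that are not, and their reading is None.
At some moment in a run one of spool1, spool2, spool3 may be knocked a few centimetres aside while the robot is not near it.
It also fails if it takes over 208 s, if anything falls off the work surface, if the arm or the gripper's body presses on something with over 40 N, if the wrist force passes 120 N, or if a joint passes its speed limit or range.

ROBOT

A 7-joint arm with a two-finger parallel gripper is mounted at the origin on the work surface. World frame = base frame: x ahead of the robot, y to its left, z up, the work surface at z = 0. Lengths are in mm, angles in rad, forces in N, time in s.
With the tool pointing down it reaches from about 425 to 925 mm from the base axis. Payload 6.8 kg.
Tool frame: the origin (TCP) lies midway between the tips of the shut fingers; the grasp point (between the pads) lies 19 mm behind it; z points along the fingers, y is the line along which they close (so a half turn about z gives the same grasp; the last joint's range is limited). The gripper opens to 85 mm and grips with 20 to 120 N. Pads are 22 mm wide; open, the fingers measure 114 mm over their backs; the gripper's body (76 mm by 85 mm) begins 54 mm behind the grasp point. The pads swing forward as they close: fully open they stand 13 mm farther back than shut.
Start: joints at [-1.326, 0.477, 0.022, 1.555, -0.011, 1.109, -0.083], TCP at [233.228, 633.445, 231.308] pointing down, gripper open.
Joint ranges: [-2.96, 2.96], [-0.34, 2.1], [-1.41, 1.46], [0.24, 2.44], [-1.37, 4.51], [0.17, 1.92], [-2.96, 2.96]. Speed limits (rad/s): [2.39, 2.39, 3.14, 3.14, 3.14, 3.14, 3.14].

INTERFACE

Orientations are given as a 3x3 rotation matrix whose columns are the frame's x, y, z axes.
In Python, from bench import ctrl gives the robot as it stands.
- The arm moves only by the shell command python3 -m inch 'ROWS' [FORCE]. ROWS is JSON, a list of rows, each an object with "gripper": the closure, from 0 (fully open) to 1 (shut); "offset": the shift along the tool's x, y, z each as a share of 25 cm, from -1 to 1, a list of three; "roll": the turn about the tool's z as a share of 90 degrees, from -1 to 1. A call has 1 to 12 rows; each row is the pose to reach, as a shift and turn from the pose commanded when the call began, along the tool's axes at that moment; what a row does not reach only later rows make up. A row lasts 1/12 s, in which the tool goes at most 41.7 mm and 7.16 degrees, less where a joint would pass 70% of its speed; a pose out of reach is approached as far as the arm can. A call with a number of a shift or a turn outside -1 to 1 is refused whole. A call with a gripper value outside its range is refused whole. The fingers move at their own pace and stop on an object; FORCE is the grip in N (left out, the last holds). Time passes only in rows, so rows that repeat a pose let the fingers close. It gives the time, the measured TCP pose, the force, the opening and the grip force at its end, in the units of the state.
- ctrl.state(): the state, without advancing time (a new reading comes with each control period).
- ctrl.capture(name): name is "side" or "top" or "wrist"; returns a dict with "img" (400x640x3 uint8, red, green, blue), "depth" (400x640 float32, mm along the optical axis (not along the pixel's ray), 0 where there is no reading), "fx", "fy", "cx", "cy" (pixels), "origin" and "attitude" of the camera in the world; the wrist camera has in their place "tool_from_camera" (4x4, takes a point from camera to tool coordinates, whose origin is the TCP and whose axes are the flange's). Camera axes: x right, y up, looking along -z (the intrinsics and any distortion apply to the point x, -y, -z); pixel columns grow to the right and rows downward; lengths in mm; the calibration is good to about 2 mm. A picture is of the moment at which its call begins: read the wrist's pose just before it.
- ctrl.hand_in(): hands the job in; it is judged then, once.
The state is a dict: "t": time; "joints": joint angles; "dq": joint speeds; "joint_efforts": joint torques, N m; "tcp_pos": TCP position; "tool_rot": TCP orientation; "force": force on the tool from outside, world axes, zero at the start; "ft_torque": the same for the moment, N m; "grip_width": opening from 0.0 (shut) to 1.0 (fully open); "finger_force": force on a finger pad.
Only numpy, scipy, OpenCV 4.12 (cv2) and the standard library are available. Lean on these libraries where they do the work, as an engineer would, in place of code of your own. Each camera call takes 0.05 s, during which the arm holds its last target. There are 200 camera calls.

## Working session

There is one attempt and no reset: what is moved stays moved. The work goes in short steps, Python scripts to look and compute and a shell command to move; the robot and the scene stay as the last step left them, time stands still between calls to the robot, and variables do not carry over. Pictures are saved under pics/ and viewed, at most 14 in all, crops included, and the job is handed in when it is done.

```bash
mkdir -p pics; ls; python3 - <<'E'
from bench import ctrl
import cv2
s=ctrl.state();print(s['t'],s['tcp_pos'],s['tool_rot'],s['grip_width'])
import numpy as np
for n in ['top','side']:
    c=ctrl.capture(n); cv2.imwrite(f'pics/{n}0.png',c['img'][:,:,::-1]); np.savez(f'{n}0.npz',**c); print(n,{k:v for k,v in c.items() if k not in('img','depth')})
c=ctrl.capture('wrist');print({k:v for k,v in c.items() if k not in('img','depth')})
E
```

```text
pics
0.0 [233.05231735 632.88054326 230.3142346 ] [[-9.38429497e-01  3.45470473e-01 -4.81751514e-04]
 [ 3.45470774e-01  9.38427869e-01 -1.75478126e-03]
 [-1.54136065e-04 -1.81316956e-03 -9.99998344e-01]] 1.0052724974030953
top {'fx': 419.2858643187321, 'fy': 419.2858643187321, 'cx': 314.9361518361658, 'cy': 207.2813437840802, 'origin': array([ 371.0784931 ,   43.41354826, 1224.92923965]), 'attitude': array([[-0.02200831,  0.97999022, -0.19782516],
       [-0.99955003, -0.01753486,  0.0243367 ],
       [ 0.02038089,  0.19827176,  0.97993517]])}
side {'fx': 391.90884586780487, 'fy': 391.90884586780487, 'cx': 318.1084660950232, 'cy': 201.6511854126873, 'origin': array([ 538.17985045, -745.97262394,  541.59975964]), 'attitude': array([[ 0.99647855,  0.04504603, -0.07072023],
       [-0.08381024,  0.50977632, -0.8562149 ],
       [-0.00251758,  0.85912686,  0.51175649]])}
{'fx': 341.33086603410476, 'fy': 341.33086603410476, 'cx': 316.54583961768907, 'cy': 191.55806574072847, 'tool_from_camera': array([[ 3.69822277e-04,  9.58702647e-01,  2.84410087e-01,
         7.33037265e+01],
       [ 9.99999923e-01, -3.16246797e-04, -2.34294104e-04,
        -1.35866083e-01],
       [-1.34674598e-04,  2.84410152e-01, -9.58702690e-01,
        -1.42984365e+02],
       [ 0.00000000e+00,  0.00000000e+00,  0.00000000e+00,
         1.00000000e+00]])}
```

View pics/top0.png

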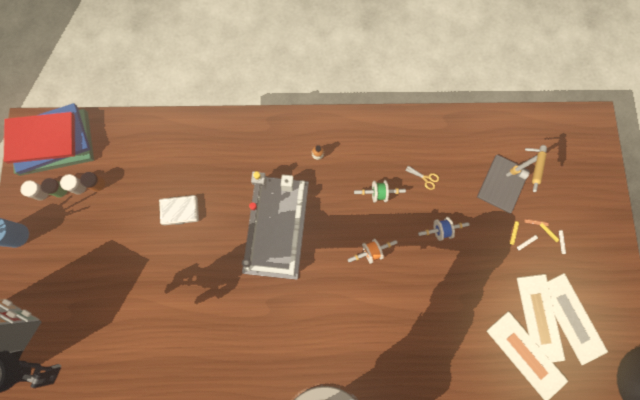

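View pics/side0.png

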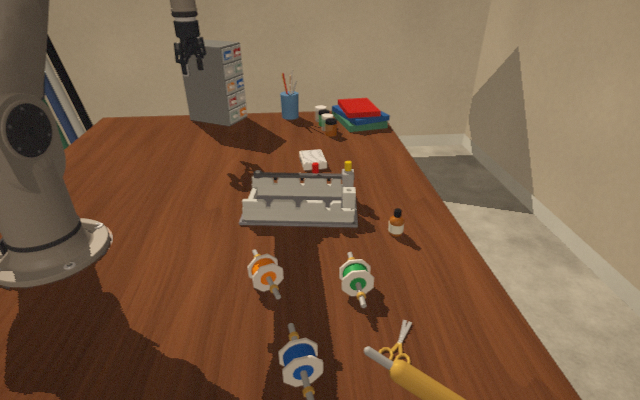

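The top view shows the rack near (275,228): yellow pin at (256,175) and red knob at (252,206), with the hinge at about (247,270). The spools are green (381,191), orange (373,251) and blue (444,229). The bottle is at (317,153), the scissors at (423,178) and the fly box at (178,210).

```bash
cat > h.py <<'E'
import numpy as np, cv2
from bench import ctrl
def grab(name):
    s=ctrl.state(); c=ctrl.capture(name)
    if name=='wrist':
        T=c['tool_from_camera']; R=np.array(s['tool_rot']); 
        c['attitude']=R@T[:3,:3]; c['origin']=np.array(s['tcp_pos'])+R@T[:3,3]
    c['s']=s; return c
def ray(c,u,v):
    d=c['attitude']@np.array([(u-c['cx'])/c['fx'],-(v-c['cy'])/c['fy'],-1.]); return np.array(c['origin']),d
def onz(c,u,v,z):
    o,d=ray(c,u,v); return o+d*(z-o[2])/d[2]
def tri(obs):
    A=np.zeros((3,3));b=np.zeros(3)
    for c,u,v in obs:
        o,d=ray(c,u,v);d=d/np.linalg.norm(d);P=np.eye(3)-np.outer(d,d);A+=P;b+=P@o
    p=np.linalg.solve(A,b); return p,[round(float(np.linalg.norm(np.cross(p-ray(c,u,v)[0],ray(c,u,v)[1]/np.linalg.norm(ray(c,u,v)[1])))),1) for c,u,v in obs]
def proj(c,p):
    q=c['attitude'].T@(np.array(p)-c['origin']); return c['cx']+c['fx']*q[0]/-q[2], c['cy']-c['fy']*q[1]/-q[2]
HS=dict(orange=(8,20,150,120),green=(45,80,100,50),blue=(100,122,120,60),red=(0,4,180,90),yellow=(22,32,150,120))
def mask(c,col):
    h=cv2.cvtColor(c['img'],cv2.COLOR_RGB2HSV); a,b,s,v=HS[col]
    return ((h[...,0]>=a)&(h[...,0]<=b)&(h[...,1]>=s)&(h[...,2]>=v)).astype(np.uint8)
def blobs(c,col,amin=15):
    n,l,st,ce=cv2.connectedComponentsWithStats(mask(c,col))
    return [(int(st[i,4]),*np.round(ce[i],1)) for i in np.argsort(-st[:,4]) if i and st[i,4]>=amin][:4]
def step(target,yaw_deg=None):
    "tool-axis shares to reach world target (TCP)"
    s=ctrl.state();R=np.array(s['tool_rot']); d=R.T@(np.array(target)-s['tcp_pos'])/250
    return np.round(d,4)
E
python3 - <<'E'
from h import *
t=dict(np.load('top0.npz'));s=dict(np.load('side0.npz'))
for c in HS: print(c,blobs(t,c),blobs(s,c))
for n,u,v,z in [('pin',256,175,110),('knob',252,206,104),('hinge',247,270,72),('org',373,251,40),('grn',381,191,40),('blu',444,229,40),('rack',275,228,60)]: print(n,onz(t,u,v,z).round())
print(step((555,150,300)))
E
```

```text
orange [(141, np.float64(373.5), np.float64(250.2)), (31, np.float64(94.8), np.float64(188.9)), (24, np.float64(318.8), np.float64(152.6))] [(17699, np.float64(433.3), np.float64(273.5)), (14125, np.float64(186.0), np.float64(247.5)), (5979, np.float64(128.5), np.float64(167.4)), (3459, np.float64(240.4), np.float64(304.5))]
green [(103, np.float64(381.1), np.float64(191.1))] [(143, np.float64(353.2), np.float64(267.9)), (101, np.float64(357.3), np.float64(282.8))]
blue [(15, np.float64(447.0), np.float64(229.7))] [(350, np.float64(297.4), np.float64(352.1)), (299, np.float64(361.1), np.float64(117.3)), (140, np.float64(302.6), np.float64(371.1))]
red [] [(612, np.float64(358.2), np.float64(107.4)), (58, np.float64(315.0), np.float64(167.8))]
yellow [] [(56, np.float64(347.7), np.float64(165.5))]
pin [690. 176. 110.]
knob [604. 187. 104.]
hinge [433. 203.  72.]
org [ 481. -148.   40.]
grn [ 655. -180.   40.]
blu [ 540. -355.   40.]
rack [549. 128.  60.]
[-1.8759 -1.3686 -0.2757]
```

```bash
python3 -m inch '[{"gripper":0,"offset":[-0.94,-0.68,-0.14],"roll":0},{"gripper":0,"offset":[-0.94,-0.68,-0.14],"roll":0},{"gripper":0,"offset":[-0.94,-0.68,-0.14],"roll":0},{"gripper":0,"offset":[-0.94,-0.68,-0.14],"roll":0},{"gripper":0,"offset":[-0.94,-0.68,-0.14],"roll":0},{"gripper":0,"offset":[-0.94,-0.68,-0.14],"roll":0},{"gripper":0,"offset":[-0.94,-0.68,-0.14],"roll":0},{"gripper":0,"offset":[-0.94,-0.68,-0.14],"roll":0}]' 40
python3 -m inch '[{"gripper":0,"offset":[-0.94,-0.68,-0.14],"roll":-0.16},{"gripper":0,"offset":[-0.94,-0.68,-0.14],"roll":-0.16},{"gripper":0,"offset":[-0.94,-0.68,-0.14],"roll":-0.16},{"gripper":0,"offset":[-0.94,-0.68,-0.14],"roll":-0.16},{"gripper":0,"offset":[-0.94,-0.68,-0.14],"roll":-0.16},{"gripper":0,"offset":[-0.94,-0.68,-0.14],"roll":-0.16},{"gripper":0,"offset":[-0.94,-0.68,-0.14],"roll":-0.16},{"gripper":0,"offset":[-0.94,-0.68,-0.14],"roll":-0.16},{"gripper":0,"offset":[-0.94,-0.68,-0.14],"roll":-0.16},{"gripper":0,"offset":[-0.94,-0.68,-0.14],"roll":-0.16},{"gripper":0,"offset":[-0.94,-0.68,-0.14],"roll":-0.16},{"gripper":0,"offset":[-0.94,-0.68,-0.14],"roll":-0.16}]'
python3 - <<'E'
from h import *
c=grab('wrist');cv2.imwrite('pics/w1.png',c['img'][:,:,::-1]);np.savez('w1.npz',**{k:v for k,v in c.items() if k!='s'})
s=c['s'];print(s['t'],s['tcp_pos'],s['tool_rot'],s['force'],s['joints'])
for k in HS: print(k,blobs(c,k))
E
```

```text
t: 0.82
tcp_pos: [401.4, 384.3, 267.4]
tool_rot: [[-0.934, 0.357, 0.003], [0.357, 0.934, -0.003], [-0.004, -0.001, -1.0]]
force: [0.8, -0.7, 0.6]
grip_width: 0.997
finger_force: 0.0
t: 1.82
tcp_pos: [555.8, 154.0, 300.9]
tool_rot: [[-0.995, 0.098, -0.001], [0.098, 0.995, 0.0], [0.001, 0.0, -1.0]]
force: [0.4, -0.0, 0.6]
grip_width: 1.001
finger_force: 0.0
1.8167 [555.76474161 154.04282747 300.90532225] [[-9.95175845e-01  9.81018688e-02 -1.03018020e-03]
 [ 9.81014427e-02  9.95176315e-01  4.56479470e-04]
 [ 1.06999243e-03  3.53215178e-04 -9.99999365e-01]] [ 0.41072821 -0.01915191  0.5834579 ] [-0.5758311   0.25687965  0.24314093  1.72445838 -0.06734595  1.16913347
  1.15857775]
orange [(146795, np.float64(333.9), np.float64(162.6)), (381, np.float64(119.3), np.float64(392.3)), (296, np.float64(66.9), np.float64(108.5)), (60, np.float64(109.2), np.float64(310.2))]
green [(609, np.float64(60.8), np.float64(252.6)), (233, np.float64(86.9), np.float64(249.9))]
blue []
red [(298, np.float64(349.9), np.float64(204.4))]
yellow [(213, np.float64(347.6), np.float64(279.9)), (15, np.float64(107.7), np.float64(247.7))]
```

View pics/w1.png

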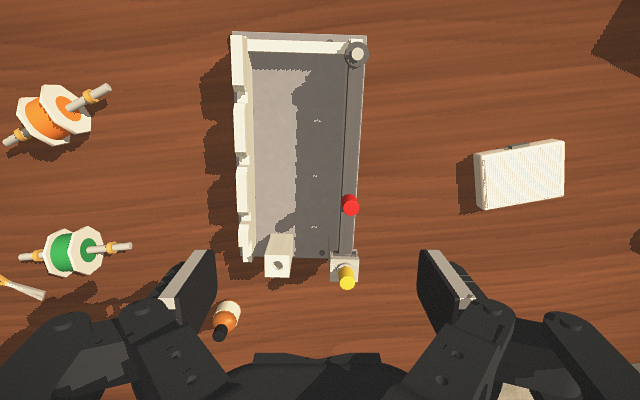

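The wrist view looks straight down on the rack. The hinge cap is at (357,53), the red knob at (350,204) and the yellow pin top at (347,281). The park post is at (278,265). The spools are on the left and the fly box on the right.

```bash
python3 -m inch '[{"gripper":0,"offset":[-0.34,0,0.16],"roll":0},{"gripper":0,"offset":[-0.34,0,0.16],"roll":0},{"gripper":0,"offset":[-0.34,0,0.16],"roll":0},{"gripper":0,"offset":[-0.34,0,0.16],"roll":0},{"gripper":0,"offset":[-0.34,0,0.16],"roll":0},{"gripper":0,"offset":[-0.34,0,0.16],"roll":0},{"gripper":0,"offset":[-0.34,0,0.16],"roll":0},{"gripper":0,"offset":[-0.34,0,0.16],"roll":0}]'
python3 - <<'E'
from h import *
c=grab('wrist');np.savez('w2.npz',**{k:v for k,v in c.items() if k!='s'})
s=c['s'];print(s['tcp_pos'],s['joints'])
for k in ['red','yellow']: print(k,blobs(c,k))
a=dict(np.load('w1.npz'))
i1=cv2.resize(a['img'][20:300,220:400],None,fx=2,fy=2,interpolation=cv2.INTER_CUBIC)
i2=cv2.resize(c['img'][60:340,220:420],None,fx=2,fy=2,interpolation=cv2.INTER_CUBIC)
cv2.imwrite('pics/w12.png',np.hstack([i1,i2])[:,:,::-1])
E
```

```text
t: 2.53
tcp_pos: [640.8, 144.1, 262.5]
tool_rot: [[-0.995, 0.1, 0.001], [0.1, 0.995, 0.001], [-0.001, 0.001, -1.0]]
force: [-0.6, -0.4, -0.2]
grip_width: 1.001
finger_force: 0.0
[640.75773223 144.05055285 262.52607059] [-0.50138475  0.42700326  0.25805134  1.58196973 -0.11704405  1.14634548
  1.25292348]
red [(358, np.float64(358.1), np.float64(128.2))]
yellow [(278, np.float64(354.8), np.float64(221.5))]
```

View pics/w12.png

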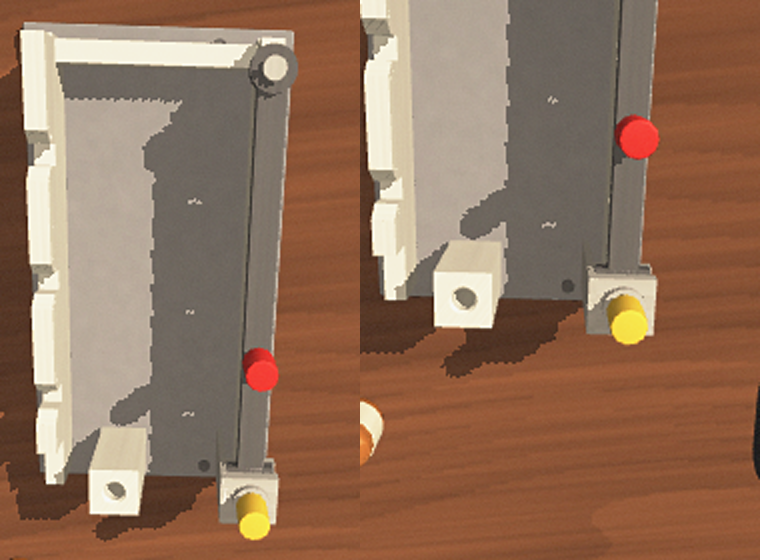

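Left crop: hinge cap (274,68), knob top (263,373), park hole (117,489), pin top (254,523). Right crop: knob top (640,137), park hole (465,297), pin top (628,326).

```bash
python3 - <<'E'
from h import *
a=dict(np.load('w1.npz'));b=dict(np.load('w2.npz'));t=dict(np.load('top0.npz'))
p,r=tri([(a,347,281.5),(b,354,223)]);print('pin',p.round(1),r)
p,r=tri([(a,351.5,206),(b,360,128.5)]);print('knob',p.round(1),r)
p,r=tri([(a,278.5,264.5),(b,272.5,208.5)]);print('park',p.round(1),r)
for n,c,u,v,z in [('pin a',a,347,281.5,110),('pin b',b,354,223,110),('knob a',a,351.5,206,104),('knob b',b,360,128.5,104),('park a',a,278.5,264.5,72),('park b',b,272.5,208.5,72),('hinge',a,357,54,78),('hinge',a,357,54,90)]: print(n,onz(c,u,v,z).round(1))
for n,c,u,v in [('hinge',a,357,54),('park',a,283,272),('park',b,277,216),('pin',b,354,223),('knob',b,360,129)]:
    d=c['depth'][v if isinstance(v,int) else int(v),int(u)]; o,q=ray(c,u,v); print(n,d,(o+q*d).round(1))
E
```

```text
pin [691.9 175.3 103.2] [0.2, 0.2]
knob [604.4 187.   98.2] [0.1, 0.1]
park [680.9  94.9  69.8] [0.5, 0.5]
pin a [687.8 175.2 110. ]
pin b [689.1 174.5 110. ]
knob a [602.3 186.7 104. ]
knob b [603.7 186.3 104. ]
park a [679.7  95.8  72. ]
park b [680.1  94.7  72. ]
hinge [452.  205.1  78. ]
hinge [453.  203.7  90. ]
hinge 338.97354 [452.1 204.9  80.2]
park 417.25482 [690.5  99.9  71.7]
park 354.7294 [688.6  98.4  72.7]
pin 316.63745 [688.9 174.5 110.4]
knob 298.526 [604.1 186.3 103.8]
```

```bash
python3 -c "
from h import *
print(step((689,174.5,180)))"
```

```text
[-0.1788  0.1407  0.33  ]
```

```bash
python3 -m inch '[{"gripper":0.3,"offset":[-0.179,0.141,0.33],"roll":0.016},{"gripper":0.3,"offset":[-0.179,0.141,0.33],"roll":0.016},{"gripper":0.3,"offset":[-0.179,0.141,0.33],"roll":0.016},{"gripper":0.3,"offset":[-0.179,0.141,0.33],"roll":0.016},{"gripper":0.3,"offset":[-0.179,0.141,0.33],"roll":0.016},{"gripper":0.3,"offset":[-0.179,0.141,0.33],"roll":0.016},{"gripper":0.3,"offset":[-0.179,0.141,0.33],"roll":0.016},{"gripper":0.3,"offset":[-0.179,0.141,0.33],"roll":0.016}]' 
python3 - <<'E'
from h import *
c=grab('wrist');np.savez('w3.npz',**{k:v for k,v in c.items() if k!='s'})
print(blobs(c,'yellow'),blobs(c,'red'),c['s']['grip_width'])
i=cv2.resize(c['img'][80:360,160:480],None,fx=2,fy=2,interpolation=cv2.INTER_CUBIC)
cv2.imwrite('pics/w3.png',i[:,:,::-1]); print(step((689,174.5,92)))
E
```

```text
t: 3.25
tcp_pos: [690.0, 173.4, 181.0]
tool_rot: [[-0.992, 0.127, 0.003], [0.127, 0.992, 0.001], [-0.003, 0.001, -1.0]]
force: [0.3, -0.2, -0.2]
grip_width: 0.697
finger_force: 0.0
[(551, np.float64(319.2), np.float64(202.4))] [(664, np.float64(318.1), np.float64(67.5))] 0.6974567890939677
[0.0047 0.003  0.3547]
```

View pics/w3.png

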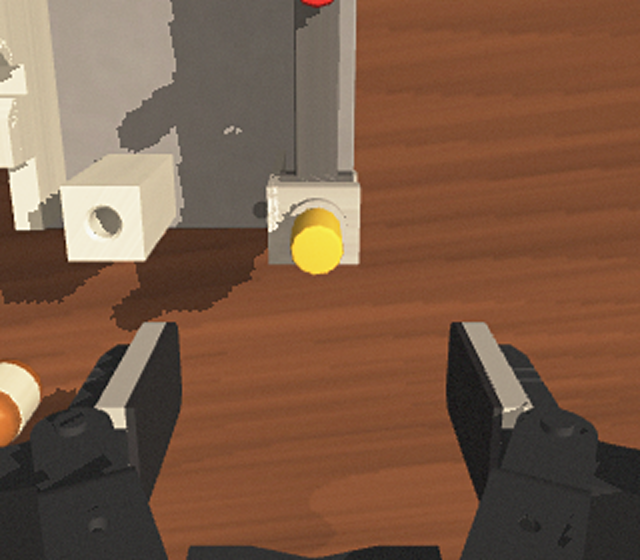

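The pin top is at crop (318,247), full-image (319,203.5). The park hole is at crop (105,222), full-image (212.5,191). The open fingers straddle the pin.

```bash
python3 - <<'E'
from h import *
c=dict(np.load('w3.npz'))
print('pin',onz(c,319,203.5,110).round(1),'park',onz(c,212.5,191,72).round(1), 'knob',onz(c,318.5,68,104).round(1))
print('head/fork plate y centre', onz(c,160+313/2,80+222/2,82).round(1))
E
```

```text
pin [688.8 175.4 110. ] park [681.1  94.1  72. ] knob [604.8 185.7 104. ]
head/fork plate y centre [688.3 173.8  82. ]
```

```bash
python3 -m inch '[{"gripper":0.4,"offset":[0.004,0.005,0.12],"roll":0},{"gripper":0.4,"offset":[0.004,0.005,0.24],"roll":0},{"gripper":0.4,"offset":[0.004,0.005,0.32],"roll":0},{"gripper":0.4,"offset":[0.004,0.005,0.355],"roll":0},{"gripper":0.4,"offset":[0.004,0.005,0.355],"roll":0},{"gripper":0.4,"offset":[0.004,0.005,0.355],"roll":0},{"gripper":0.4,"offset":[0.004,0.005,0.355],"roll":0}]'
python3 -m inch '[{"gripper":1,"offset":[0,0,0],"roll":0},{"gripper":1,"offset":[0,0,0],"roll":0},{"gripper":1,"offset":[0,0,0],"roll":0},{"gripper":1,"offset":[0,0,0],"roll":0},{"gripper":1,"offset":[0,0,0],"roll":0},{"gripper":1,"offset":[0,0,0],"roll":0},{"gripper":1,"offset":[0,0,0],"roll":0},{"gripper":1,"offset":[0,0,0],"roll":0}]' 60
python3 -c "
from h import *
print(ctrl.state()['tcp_pos'],ctrl.state()['force'])"
```

```text
t: 3.88
tcp_pos: [690.0, 175.4, 92.2]
tool_rot: [[-0.992, 0.127, 0.003], [0.127, 0.992, 0.001], [-0.003, 0.001, -1.0]]
force: [0.4, 1.2, -0.3]
grip_width: 0.6
finger_force: 0.0
t: 4.55
tcp_pos: [689.3, 175.5, 91.5]
tool_rot: [[-0.992, 0.126, 0.002], [0.126, 0.992, 0.001], [-0.002, 0.001, -1.0]]
force: [-1.3, 0.2, 6.4]
grip_width: 0.182
finger_force: 58.5
[689.34337248 175.48778276  91.45234947] [-1.30963593  0.1941005   6.41571159]
```

```bash
python3 -m inch '[{"gripper":1,"offset":[0,0,-0.04],"roll":0},{"gripper":1,"offset":[0,0,-0.08],"roll":0},{"gripper":1,"offset":[0,0,-0.12],"roll":0},{"gripper":1,"offset":[0,0,-0.16],"roll":0},{"gripper":1,"offset":[0,0,-0.2],"roll":0},{"gripper":1,"offset":[0,0,-0.2],"roll":0},{"gripper":1,"offset":[0,0,-0.2],"roll":0}]'
python3 -m inch '[{"gripper":1,"offset":[-0.009,-0.08,0],"roll":0},{"gripper":1,"offset":[-0.009,-0.16,0],"roll":0},{"gripper":1,"offset":[-0.009,-0.24,0],"roll":0},{"gripper":1,"offset":[-0.009,-0.3,0.02],"roll":0},{"gripper":1,"offset":[-0.009,-0.325,0.04],"roll":0},{"gripper":1,"offset":[-0.009,-0.325,0.05],"roll":0},{"gripper":1,"offset":[-0.009,-0.325,0.05],"roll":0},{"gripper":1,"offset":[-0.009,-0.325,0.05],"roll":0},{"gripper":1,"offset":[-0.009,-0.325,0.05],"roll":0}]'
python3 - <<'E'
from h import *
c=grab('wrist');np.savez('w4.npz',**{k:v for k,v in c.items() if k!='s'})
print(c['s']['tcp_pos'],blobs(c,'yellow'))
i=cv2.resize(c['img'][130:290,220:420],None,fx=4,fy=3.75,interpolation=cv2.INTER_CUBIC)
cv2.imwrite('pics/w4.png',i[:,:,::-1])
E
```

```text
t: 5.13
tcp_pos: [689.1, 175.4, 141.1]
tool_rot: [[-0.992, 0.126, 0.002], [0.126, 0.992, 0.001], [-0.002, 0.001, -1.0]]
force: [-0.2, -0.2, -0.5]
grip_width: 0.184
finger_force: 58.5
t: 5.88
tcp_pos: [680.6, 96.4, 127.4]
tool_rot: [[-0.992, 0.124, -0.0], [0.124, 0.992, 0.001], [0.0, 0.001, -1.0]]
force: [-0.5, 0.1, -0.0]
grip_width: 0.184
finger_force: 58.6
[680.64846436  96.41360522 127.37706272] [(311, np.float64(312.9), np.float64(257.4)), (20, np.float64(0.8), np.float64(196.4))]
```

View pics/w4.png

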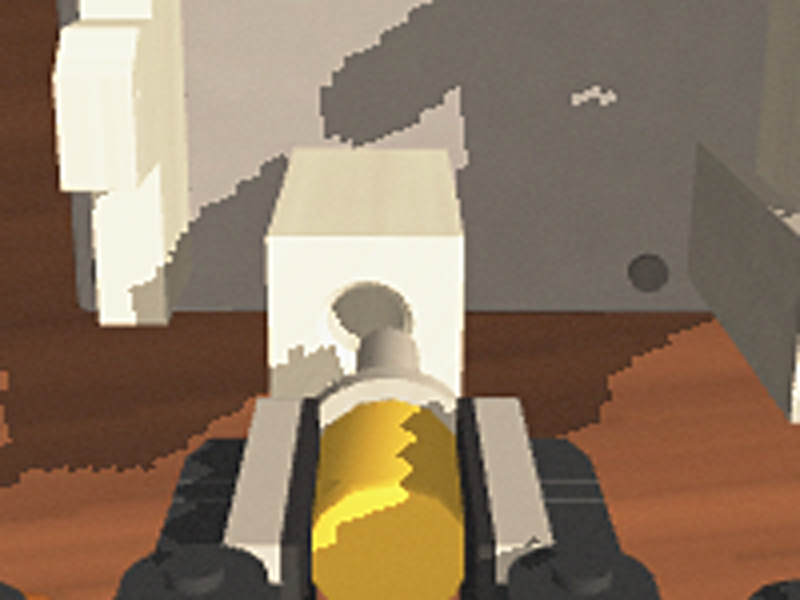

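The wrist view shows the pin tip just in front of the park hole: hole at about crop (368,313), pin shaft centred at X=387, visible tip edge at Y=328. The hole is 2 to 3 mm toward −y of the pin.

```bash
python3 - <<'E'
from h import *
c=dict(np.load('w4.npz'))
f=lambda X,Y:(220+X/4,130+Y/3.75)
print('hole',onz(c,*f(369,313),72), 'hole edges x',onz(c,*f(369,281),72),onz(c,*f(369,345),72))
print('post edges',onz(c,*f(265,237),72),onz(c,*f(463,237),72))
for z in (80,82,84):print('tip edge',onz(c,*f(387,328),z), 'tip sides',onz(c,*f(358,345),z)[:2],onz(c,*f(417,345),z)[:2])
E
```

```text
hole [679.99615982  93.99675827  72.        ] hole edges x [674.47669729  94.70498442  72.        ] [685.5996731  93.2777472  72.       ]
post edges [665.0626075   80.00226806  72.        ] [668.79188512 109.81806184  72.        ]
tip edge [679.93243264  96.79182063  80.        ] tip sides [682.26261645  92.13613905] [683.35758026 100.8817329 ]
tip edge [679.17582687  96.88225058  82.        ] tip sides [681.4815308   92.27547953] [682.56499141 100.92919604]
tip edge [678.4192211   96.97268052  84.        ] tip sides [680.70044515  92.41482001] [681.77240255 100.97665918]
```

```bash
python3 -m inch '[{"gripper":1,"offset":[0,-0.0115,0],"roll":0},{"gripper":1,"offset":[0,-0.0115,0],"roll":0},{"gripper":1,"offset":[0,-0.0115,0],"roll":0},{"gripper":1,"offset":[0,-0.0115,0.02],"roll":0},{"gripper":1,"offset":[0,-0.0115,0.035],"roll":0},{"gripper":1,"offset":[0,-0.0115,0.05],"roll":0},{"gripper":1,"offset":[0,-0.0115,0.06],"roll":0},{"gripper":1,"offset":[0,-0.0115,0.07],"roll":0},{"gripper":1,"offset":[0,-0.0115,0.07],"roll":0}]'
```

```text
t: 6.68
tcp_pos: [679.9, 91.6, 109.3]
tool_rot: [[-0.992, 0.126, -0.001], [0.126, 0.992, -0.0], [0.001, -0.0, -1.0]]
force: [0.1, 0.4, -0.2]
grip_width: 0.176
finger_force: 58.5
```

```bash
python3 -m inch '[{"gripper":1,"offset":[0,0,0.02],"roll":0},{"gripper":1,"offset":[0,0,0.04],"roll":0},{"gripper":1,"offset":[0,0,0.06],"roll":0},{"gripper":1,"offset":[0,0,0.08],"roll":0},{"gripper":1,"offset":[0,0,0.095],"roll":0},{"gripper":1,"offset":[0,0,0.1],"roll":0},{"gripper":1,"offset":[0,0,0.105],"roll":0},{"gripper":1,"offset":[0,0,0.105],"roll":0},{"gripper":1,"offset":[0,0,0.105],"roll":0}]'
python3 - <<'E'
from h import *
c=grab('wrist');print(c['s']['tcp_pos'],c['s']['force'])
i=cv2.resize(c['img'][130:290,220:420],None,fx=4,fy=3.75,interpolation=cv2.INTER_CUBIC)
cv2.imwrite('pics/w5.png',i[:,:,::-1])
E
```

```text
t: 7.43
tcp_pos: [680.2, 91.5, 83.8]
tool_rot: [[-0.992, 0.126, -0.0], [0.126, 0.992, 0.0], [0.0, -0.0, -1.0]]
force: [0.4, -0.5, -0.3]
grip_width: 0.187
finger_force: 58.5
[680.21034446  91.4976839   83.83461029] [ 0.36067766 -0.52732737 -0.32460751]
```

View pics/w5.png

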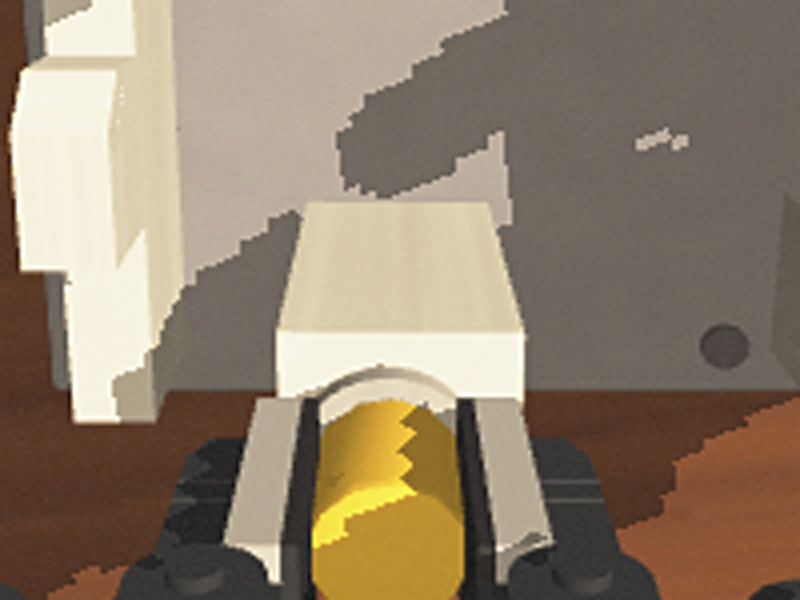

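The pin is almost seated, with its head about 2 mm above the post top. I'll release it so it drops the rest, then go to the knob.

```bash
python3 -m inch '[{"gripper":0.5,"offset":[0,0,0],"roll":0},{"gripper":0.5,"offset":[0,0,0],"roll":0},{"gripper":0.5,"offset":[0,0,0],"roll":0},{"gripper":0.5,"offset":[0,0,0],"roll":0},{"gripper":0.5,"offset":[0,0,-0.1],"roll":0},{"gripper":0.5,"offset":[0,0,-0.2],"roll":0},{"gripper":0.5,"offset":[0,0,-0.35],"roll":0},{"gripper":0.5,"offset":[0,0,-0.35],"roll":0},{"gripper":0.5,"offset":[0,0,-0.35],"roll":0},{"gripper":0.5,"offset":[0,0,-0.35],"roll":0}]'
python3 - <<'E'
from h import *
c=grab('wrist');print(c['s']['tcp_pos'],blobs(c,'yellow'),blobs(c,'red'))
b=blobs(c,'yellow')[0];print(onz(c,b[1],b[2]+1.5,100))
d=c['depth'][int(b[2])+2,int(b[1])];o,q=ray(c,b[1],b[2]+2);print('pin top',o+q*d)
print(step((604,186.3,150)))
E
```

```text
t: 8.32
tcp_pos: [680.0, 91.6, 171.2]
tool_rot: [[-0.992, 0.126, -0.0], [0.126, 0.992, 0.0], [0.0, 0.0, -1.0]]
force: [-0.4, 0.1, -0.4]
grip_width: 0.501
finger_force: 0.0
[679.99584889  91.56113994 171.22408739] [(589, np.float64(317.8), np.float64(203.2)), (29, np.float64(50.9), np.float64(181.5))] [(1053, np.float64(453.8), np.float64(67.2))]
[679.44092807  92.60828673 100.        ]
pin top [679.49954245  92.59744184 100.85120855]
[0.3471 0.3379 0.0817]
```

The pin is parked, with its grip top at 100 mm. Next I'll go above the knob and check before lowering.

```bash
python3 -m inch '[{"gripper":0.66,"offset":[0.347,0.338,0.08],"roll":0},{"gripper":0.66,"offset":[0.347,0.338,0.08],"roll":0},{"gripper":0.66,"offset":[0.347,0.338,0.08],"roll":0},{"gripper":0.66,"offset":[0.347,0.338,0.08],"roll":0},{"gripper":0.66,"offset":[0.347,0.338,0.08],"roll":0},{"gripper":0.66,"offset":[0.347,0.338,0.08],"roll":0},{"gripper":0.66,"offset":[0.347,0.338,0.08],"roll":0},{"gripper":0.66,"offset":[0.347,0.338,0.08],"roll":0},{"gripper":0.66,"offset":[0.347,0.338,0.08],"roll":0}]'
python3 - <<'E'
from h import *
c=grab('wrist');b=blobs(c,'red');print(b);b=b[0]
o,q=ray(c,b[1],b[2]+2);d=c['depth'][int(b[2])+2,int(b[1])];p=o+q*d;print('knob',p)
print(step((*p[:2],85)))
E
```

```text
t: 9.12
tcp_pos: [605.6, 184.8, 151.2]
tool_rot: [[-0.992, 0.129, 0.0], [0.129, 0.992, -0.001], [-0.0, -0.001, -1.0]]
force: [-0.3, -0.0, -0.1]
grip_width: 0.344
finger_force: 0.0
[(899, np.float64(317.2), np.float64(210.8))]
knob [601.44639475 185.85014886 105.25659765]
[0.0161 0.0007 0.265 ]
```

```bash
python3 -m inch '[{"gripper":0.66,"offset":[0.01,0.001,0.1],"roll":0},{"gripper":0.66,"offset":[0.01,0.001,0.2],"roll":0},{"gripper":0.66,"offset":[0.01,0.001,0.25],"roll":0},{"gripper":0.66,"offset":[0.01,0.001,0.265],"roll":0},{"gripper":0.66,"offset":[0.01,0.001,0.265],"roll":0},{"gripper":0.66,"offset":[0.01,0.001,0.265],"roll":0}]'
python3 -m inch '[{"gripper":0.66,"offset":[0.002,0.048,0],"roll":-0.05},{"gripper":0.66,"offset":[0.008,0.096,0],"roll":-0.1},{"gripper":0.66,"offset":[0.017,0.144,0],"roll":-0.15},{"gripper":0.66,"offset":[0.03,0.19,0],"roll":-0.2},{"gripper":0.66,"offset":[0.047,0.236,0],"roll":-0.25},{"gripper":0.66,"offset":[0.067,0.28,0],"roll":-0.3},{"gripper":0.66,"offset":[0.091,0.322,0],"roll":-0.35},{"gripper":0.66,"offset":[0.118,0.362,0],"roll":-0.4},{"gripper":0.66,"offset":[0.118,0.362,0],"roll":-0.4},{"gripper":0.66,"offset":[0.118,0.362,0],"roll":-0.4}]'
python3 -m inch '[{"gripper":0.66,"offset":[0.002,0.048,0],"roll":-0.05},{"gripper":0.66,"offset":[0.008,0.096,0],"roll":-0.1},{"gripper":0.66,"offset":[0.017,0.144,0],"roll":-0.15},{"gripper":0.66,"offset":[0.03,0.19,0],"roll":-0.2},{"gripper":0.66,"offset":[0.047,0.236,0],"roll":-0.25},{"gripper":0.66,"offset":[0.067,0.28,0],"roll":-0.3},{"gripper":0.66,"offset":[0.091,0.322,0],"roll":-0.35},{"gripper":0.66,"offset":[0.118,0.362,0],"roll":-0.4},{"gripper":0.66,"offset":[0.118,0.362,0],"roll":-0.4},{"gripper":0.66,"offset":[0.118,0.362,0],"roll":-0.4}]'
python3 - <<'E'
from h import *
c=grab('wrist');print(blobs(c,'red'),c['s']['joints'])
for n in ['top']:
    t=grab(n);cv2.imwrite('pics/t2.png',t['img'][120:320,120:460,::-1].repeat(2,0).repeat(2,1))
E
```

```text
t: 9.67
tcp_pos: [603.2, 186.8, 85.8]
tool_rot: [[-0.992, 0.127, 0.001], [0.127, 0.992, 0.0], [-0.001, 0.0, -1.0]]
force: [0.6, 0.8, 0.1]
grip_width: 0.338
finger_force: 0.0
t: 10.5
tcp_pos: [585.2, 281.2, 86.4]
tool_rot: [[-0.877, -0.48, 0.002], [-0.48, 0.877, 0.001], [-0.002, 0.0, -1.0]]
force: [0.5, 0.1, 0.1]
grip_width: 0.338
finger_force: 0.0
t: 11.33
tcp_pos: [516.0, 345.1, 85.7]
tool_rot: [[-0.43, -0.903, 0.001], [-0.903, 0.43, 0.0], [-0.001, -0.001, -1.0]]
force: [0.1, 0.3, -0.1]
grip_width: 0.339
finger_force: 0.0
[(2064, np.float64(311.5), np.float64(262.8))] [-0.60103361  0.55609684 -0.11972725  1.80069658  0.08954979  0.78906101
  1.93081518]
```

View pics/t2.png

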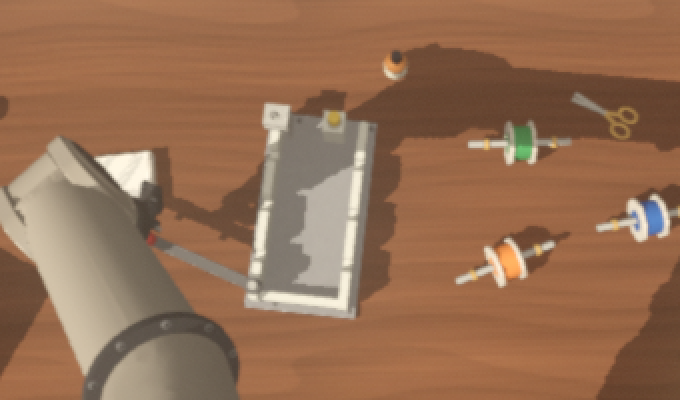

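The keeper is open by about 70°. I'll back off upward and view the slots.

```bash
python3 -m inch '[{"gripper":0.5,"offset":[0,0,-0.2],"roll":0},{"gripper":0.5,"offset":[0,0,-0.4],"roll":0.05},{"gripper":0.5,"offset":[0,0,-0.6],"roll":0.1},{"gripper":0.5,"offset":[0,0,-0.6],"roll":0.8},{"gripper":0.5,"offset":[0,0,-0.6],"roll":0.8},{"gripper":0.5,"offset":[0,0,-0.6],"roll":0.8},{"gripper":0.5,"offset":[0,0,-0.6],"roll":0.8},{"gripper":0.5,"offset":[0,0,-0.6],"roll":0.8},{"gripper":0.5,"offset":[0,0,-0.6],"roll":0.8},{"gripper":0.5,"offset":[0,0,-0.6],"roll":0.8},{"gripper":0.5,"offset":[0,0,-0.6],"roll":0.8},{"gripper":0.5,"offset":[0,0,-0.6],"roll":0.8}]'
python3 -m inch '[{"gripper":0.4,"offset":[0,0,0],"roll":0.025},{"gripper":0.4,"offset":[0,0,0],"roll":0.025},{"gripper":0.4,"offset":[0,0,0],"roll":0.025}]'
python3 -c "
from h import *
print(step((540,130,230)))"
```

```text
t: 12.43
tcp_pos: [516.2, 344.7, 235.3]
tool_rot: [[-0.991, 0.136, 0.001], [0.136, 0.991, -0.0], [-0.001, 0.0, -1.0]]
force: [0.4, -0.4, -0.1]
grip_width: 0.501
finger_force: 0.0
t: 12.68
tcp_pos: [515.9, 345.0, 235.2]
tool_rot: [[-0.986, 0.166, 0.001], [0.166, 0.986, -0.0], [-0.001, -0.0, -1.0]]
force: [0.1, 1.1, -0.8]
grip_width: 0.598
finger_force: 0.0
[-0.2378 -0.832   0.0209]
```

```bash
python3 -m inch '[{"gripper":0.4,"offset":[-0.238,-0.832,0.02],"roll":-0.026},{"gripper":0.4,"offset":[-0.238,-0.832,0.02],"roll":-0.026},{"gripper":0.4,"offset":[-0.238,-0.832,0.02],"roll":-0.026},{"gripper":0.4,"offset":[-0.238,-0.832,0.02],"roll":-0.026},{"gripper":0.4,"offset":[-0.238,-0.832,0.02],"roll":-0.026},{"gripper":0.4,"offset":[-0.238,-0.832,0.02],"roll":-0.026},{"gripper":0.4,"offset":[-0.238,-0.832,0.02],"roll":-0.026},{"gripper":0.4,"offset":[-0.238,-0.832,0.02],"roll":-0.026},{"gripper":0.4,"offset":[-0.238,-0.832,0.02],"roll":-0.026},{"gripper":0.4,"offset":[-0.238,-0.832,0.02],"roll":-0.026}]'
python3 - <<'E'
from h import *
c=grab('wrist');np.savez('w6.npz',**{k:v for k,v in c.items() if k!='s'})
print(c['s']['tcp_pos'],np.array(c['s']['tool_rot']).round(3).tolist())
# overhead height map on rack: resample points
v,u=np.mgrid[0:400,0:640];d=c['depth']
P=np.stack([(u-c['cx'])/c['fx'],-(v-c['cy'])/c['fy'],-np.ones_like(d)],-1)*d[...,None]@c['attitude'].T+c['origin']
np.save('P6.npy',P)
i=cv2.resize(c['img'][0:260,150:470],None,fx=2.3,fy=2.3,interpolation=cv2.INTER_CUBIC);cv2.imwrite('pics/w6.png',i[:,:,::-1])
E
```

```text
t: 13.52
tcp_pos: [539.3, 132.5, 230.0]
tool_rot: [[-0.993, 0.122, -0.0], [0.122, 0.993, 0.001], [0.0, 0.001, -1.0]]
force: [0.3, 0.3, -0.2]
grip_width: 0.601
finger_force: 0.0
[539.34897945 132.4533351  230.00790204] [[-0.993, 0.122, -0.0], [0.122, 0.993, 0.001], [0.0, 0.001, -1.0]]
```

View pics/w6.png

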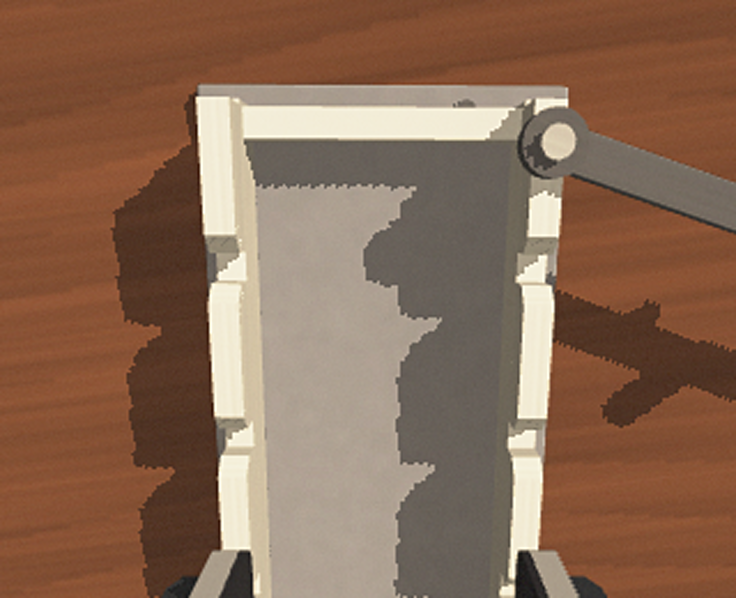

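The slots are visible at crop Y of about 240–283 (bay 1) and 420–452 (bay 2), with the rail tops on either side. I'll locate them from the depth heights.

```bash
cat > rack.py <<'E'
from h import *
def analyze(P,yaw):
    a=np.radians(yaw);X=np.array([np.cos(a),np.sin(a)]);Y=np.array([-np.sin(a),np.cos(a)])
    q=P[...,:2]-[452,205];x=q@X;y=q@Y;z=P[...,2]
    top=(z>59.5)&(z<64.5)
    for nm,lo,hi in [('+y',-20,16),('-y',-145,-105)]:
        m=top&(y>lo)&(y<hi)&(x>20)&(x<250)
        if m.sum()<50: continue
        b=np.arange(20,250,1.);n=np.histogram(x[m],b)[0]
        print(nm,'y range',np.percentile(y[m],[2,50,98]).round(1),'z',np.median(z[m]).round(1))
        occ=n>3;e=np.flatnonzero(np.diff(occ.astype(int)));print('  edges x',b[e+1], 'first',occ[0])
        for lo2,hi2 in [(25,60),(90,130)]:
            mm=m&(x>lo2)&(x<hi2);
            if mm.sum()>20: print('   seg y',lo2,np.percentile(y[mm],[3,97]).round(1))
E
python3 - <<'E'
from rack import *
analyze(np.load('P6.npy'),-7.15)
E
```

```text
+y y range [-12.7  -1.3   5.5] z 62.2
  edges x [ 36.  55. 107. 127. 165. 166. 168. 171. 172. 200. 201. 202. 203. 205.
 207. 208. 209. 211. 215. 216. 222. 223. 233. 247.] first True
   seg y 25 [-6.1  5.4]
   seg y 90 [-6.2  5.4]
-y y range [-129.9 -123.9 -118.1] z 62.2
  edges x [ 35.  55. 106. 127. 163.] first True
   seg y 25 [-129.9 -118.1]
   seg y 90 [-129.8 -118.2]
```

```bash
python3 -m inch '[{"gripper":0.4,"offset":[0.05,-0.6,0],"roll":-0.05},{"gripper":0.4,"offset":[0.05,-0.6,0],"roll":-0.1},{"gripper":0.4,"offset":[0.05,-0.6,0],"roll":-0.15},{"gripper":0.4,"offset":[0.05,-0.6,0],"roll":-0.2},{"gripper":0.4,"offset":[0.05,-0.6,0],"roll":-0.25},{"gripper":0.4,"offset":[0.05,-0.6,0],"roll":-0.3},{"gripper":0.4,"offset":[0.05,-0.6,0],"roll":-0.34},{"gripper":0.4,"offset":[0.05,-0.6,0],"roll":-0.34}]'
python3 -c "
from h import *
print(step((490,-150,200)))"
```

```text
t: 14.23
tcp_pos: [508.6, -15.8, 230.1]
tool_rot: [[-0.916, -0.401, 0.0], [-0.401, 0.916, 0.0], [-0.0, 0.0, -1.0]]
force: [1.2, -0.1, 0.2]
grip_width: 0.602
finger_force: 0.0
[ 0.2834 -0.4618  0.1203]
```

```bash
python3 -m inch '[{"gripper":0.4,"offset":[0.283,-0.462,0.12],"roll":0},{"gripper":0.4,"offset":[0.283,-0.462,0.12],"roll":0},{"gripper":0.4,"offset":[0.283,-0.462,0.12],"roll":0},{"gripper":0.4,"offset":[0.283,-0.462,0.12],"roll":0},{"gripper":0.4,"offset":[0.283,-0.462,0.12],"roll":0},{"gripper":0.4,"offset":[0.283,-0.462,0.12],"roll":0},{"gripper":0.4,"offset":[0.283,-0.462,0.12],"roll":0},{"gripper":0.4,"offset":[0.283,-0.462,0.12],"roll":0}]'
cat > spool.py <<'E'
from h import *
def cloud(c):
    v,u=np.mgrid[0:400,0:640];d=c['depth']
    P=np.stack([(u-c['cx'])/c['fx'],-(v-c['cy'])/c['fy'],-np.ones_like(d)],-1)*d[...,None]@c['attitude'].T+c['origin']
    P[d<=0]=-999; return P
def spool(c,guess,zax=30.):
    "axle line of spool near guess (xy), axle height zax -> centre, yaw of axle vs world y (deg), height"
    P=cloud(c).reshape(-1,3); g=np.array(guess,float)
    if c.get('tool_from_camera') is not None:
        q=(P-np.array(c['s']['tcp_pos']))@np.array(c['s']['tool_rot']); 
    for it in range(3):
        r=np.hypot(*(P[:,:2]-g).T)
        m=(r>26)&(r<85)&(P[:,2]>zax-2)&(P[:,2]<zax+7)
        A=P[m]
        if it:   # keep to the line, outside flanges and off collars
            s=(A[:,:2]-g)@ax; t=(A[:,:2]-g)@np.array([-ax[1],ax[0]])
            A=A[(abs(t)<7)&(abs(s)>22)&((abs(s)<45)|(abs(s)>55))]
        vx,vy,x0,y0=cv2.fitLine(A[:,:2].astype(np.float32),cv2.DIST_HUBER,0,.01,.01).ravel()
        ax=np.array([vx,vy])*(1 if vy>0 else -1)
        p0=np.array([x0,y0]); s=(A[:,:2]-p0)@ax; e=np.percentile(s,[0.5,99.5])
        F=P[(abs((P[:,:2]-p0)@np.array([-ax[1],ax[0]]))<25)&(P[:,2]>zax+12)&(P[:,2]<zax+40)]
        sf=(F[:,:2]-p0)@ax
        g=p0+ax*e.mean()
        sf=sf-e.mean();sf=sf[abs(sf)<26]; fl=np.percentile(sf,[1,99])
    yaw=np.degrees(np.arctan2(-ax[0],ax[1]))
    return g,yaw,dict(ends=(e-e.mean()).round(1),flange=fl.round(1),n=len(A),ztop=np.percentile(A[:,2],95).round(1))
E
python3 - <<'E'
from spool import *
c=grab('wrist');b=blobs(c,'orange');print(b,c['s']['tcp_pos'])
cv2.imwrite('pics/w7.png',c['img'][:,:,::-1])
g,y,i=spool(c,(481,-148));print(g,y,i)
np.savez('w7.npz',**{k:v for k,v in c.items() if k!='s'})
E
```

```text
t: 14.9
tcp_pos: [490.3, -148.8, 200.3]
tool_rot: [[-0.916, -0.4, 0.001], [-0.4, 0.916, 0.001], [-0.001, 0.0, -1.0]]
force: [0.2, 0.4, 0.1]
grip_width: 0.603
finger_force: 0.0
[(157656, np.float64(304.2), np.float64(143.5)), (1068, np.float64(177.0), np.float64(383.4)), (441, np.float64(616.9), np.float64(377.1)), (382, np.float64(634.4), np.float64(334.3))] [ 490.25629379 -148.75246465  200.26981923]
[ 479.47610148 -149.08629432] 20.119713 {'ends': array([-74.5,  74.5]), 'flange': array([-17.7,  17.5]), 'n': 884, 'ztop': np.float64(35.9)}
```

View pics/w7.png

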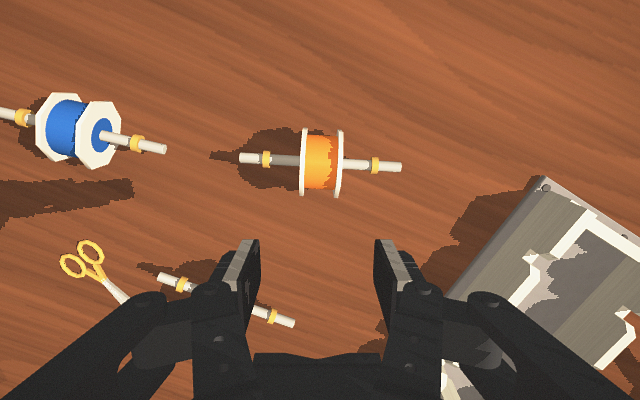

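The orange spool is at (320,162) with its axle level in the image, and the fit agrees (ends ±74.5, flanges ±17.6). Now I'll grasp it.

```bash
python3 -c "
from h import *
print(step((479.5,-149.1,38)))"
```

```text
[0.0399 0.0161 0.649 ]
```

```bash
python3 -m inch '[{"gripper":0.4,"offset":[0.04,0.016,0.1],"roll":0.039},{"gripper":0.4,"offset":[0.04,0.016,0.25],"roll":0.039},{"gripper":0.4,"offset":[0.04,0.016,0.4],"roll":0.039},{"gripper":0.4,"offset":[0.04,0.016,0.5],"roll":0.039},{"gripper":0.4,"offset":[0.04,0.016,0.58],"roll":0.039},{"gripper":0.4,"offset":[0.04,0.016,0.62],"roll":0.039},{"gripper":0.4,"offset":[0.04,0.016,0.645],"roll":0.039},{"gripper":0.4,"offset":[0.04,0.016,0.645],"roll":0.039},{"gripper":0.4,"offset":[0.04,0.016,0.645],"roll":0.039},{"gripper":0.4,"offset":[0.04,0.016,0.645],"roll":0.039}]'
python3 -m inch '[{"gripper":1,"offset":[0,0,0],"roll":0},{"gripper":1,"offset":[0,0,0],"roll":0},{"gripper":1,"offset":[0,0,0],"roll":0},{"gripper":1,"offset":[0,0,0],"roll":0},{"gripper":1,"offset":[0,0,0],"roll":0},{"gripper":1,"offset":[0,0,0],"roll":0}]' 60
```

```text
t: 15.78
tcp_pos: [479.7, -151.2, 40.0]
tool_rot: [[-0.94, -0.341, 0.002], [-0.341, 0.94, -0.0], [-0.002, -0.001, -1.0]]
force: [-0.4, 0.9, 0.2]
grip_width: 0.602
finger_force: 0.0
t: 16.28
tcp_pos: [479.5, -151.1, 40.1]
tool_rot: [[-0.94, -0.341, 0.002], [-0.341, 0.94, 0.0], [-0.002, -0.001, -1.0]]
force: [-0.9, 1.1, 7.3]
grip_width: 0.41
finger_force: 58.8
```

```bash
python3 -m inch '[{"gripper":1,"offset":[0,0,-0.1],"roll":0},{"gripper":1,"offset":[0,0,-0.22],"roll":0},{"gripper":1,"offset":[0,0,-0.34],"roll":0},{"gripper":1,"offset":[0,0,-0.44],"roll":0},{"gripper":1,"offset":[-0.26,0.65,-0.44],"roll":0.05},{"gripper":1,"offset":[-0.26,0.65,-0.44],"roll":0.1},{"gripper":1,"offset":[-0.26,0.65,-0.44],"roll":0.16},{"gripper":1,"offset":[-0.26,0.65,-0.44],"roll":0.22},{"gripper":1,"offset":[-0.26,0.65,-0.44],"roll":0.28},{"gripper":1,"offset":[-0.26,0.65,-0.44],"roll":0.301},{"gripper":1,"offset":[-0.26,0.65,-0.44],"roll":0.301},{"gripper":1,"offset":[-0.26,0.65,-0.44],"roll":0.301}]'
python3 -c "
from h import *
print(step((488.9,137.7,140)),ctrl.state()['force'])"
```

```text
t: 17.28
tcp_pos: [484.2, 23.6, 149.1]
tool_rot: [[-0.992, 0.123, 0.0], [0.123, 0.992, -0.0], [-0.0, 0.0, -1.0]]
force: [0.7, -0.7, -0.9]
grip_width: 0.409
finger_force: 60.7
[0.0378 0.4551 0.0363] [ 0.68743206 -0.73940387 -0.91798267]
```

```bash
python3 -m inch '[{"gripper":1,"offset":[0.038,0.1,0],"roll":0},{"gripper":1,"offset":[0.038,0.22,0],"roll":0},{"gripper":1,"offset":[0.038,0.34,0],"roll":0},{"gripper":1,"offset":[0.038,0.42,0],"roll":0},{"gripper":1,"offset":[0.038,0.455,0.04],"roll":0},{"gripper":1,"offset":[0.038,0.455,0.04],"roll":0},{"gripper":1,"offset":[0.038,0.455,0.04],"roll":0},{"gripper":1,"offset":[0.038,0.455,0.04],"roll":0},{"gripper":1,"offset":[0.038,0.455,0.04],"roll":0}]'
python3 - <<'E'
from spool import *
c=grab('wrist');s=c['s'];print(s['tcp_pos'],s['force'])
P=cloud(c);q=(P-np.array(s['tcp_pos']))@np.array(s['tool_rot'])
# axle ends in tool frame: y beyond +-20, z within 0..12 of TCP
for lo,hi in [(-80,-56),(56,80)]:
    m=(q[...,1]>lo)&(q[...,1]<hi)&(abs(q[...,0])<15)&(q[...,2]>-10)&(q[...,2]<25)
    A=q[m];print(len(A),'x',np.percentile(A[:,0],[2,50,98]).round(1),'y',np.percentile(A[:,1],[1,99]).round(1),'z',np.percentile(A[:,2],[5,50]).round(1))
cv2.imwrite('pics/w8.png',c['img'][:,:,::-1])
E
```

```text
t: 18.03
tcp_pos: [489.1, 135.7, 138.8]
tool_rot: [[-0.992, 0.128, -0.0], [0.128, 0.992, -0.001], [0.0, -0.001, -1.0]]
force: [1.1, 0.2, -3.5]
grip_width: 0.406
finger_force: 60.8
[489.13465438 135.71519037 138.81831785] [ 1.14193394  0.21661818 -3.45471736]
734 x [-5.2  0.3  3.2] y [-73.9 -56.2] z [5.6 7. ]
848 x [-5.7  0.6  3.5] y [56.3 75. ] z [2.6 4.1]
```

View pics/w8.png

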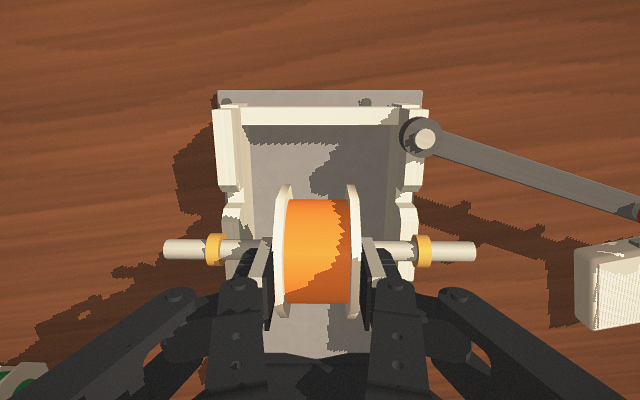

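The spool is held level over bay 1, with axle ends at (165,248) and (475,250). It is about 2 mm short in +y. I'll lower it.

```bash
python3 -m inch '[{"gripper":1,"offset":[0,0.008,0.1],"roll":0},{"gripper":1,"offset":[0,0.008,0.2],"roll":0},{"gripper":1,"offset":[0,0.008,0.23],"roll":0},{"gripper":1,"offset":[0,0.008,0.25],"roll":0},{"gripper":1,"offset":[0,0.008,0.265],"roll":0},{"gripper":1,"offset":[0,0.008,0.28],"roll":0},{"gripper":1,"offset":[0,0.008,0.29],"roll":0},{"gripper":1,"offset":[0,0.008,0.3],"roll":0},{"gripper":1,"offset":[0,0.008,0.3],"roll":0},{"gripper":1,"offset":[0,0.008,0.3],"roll":0}]'
```

```text
t: 18.92
tcp_pos: [489.0, 139.9, 63.8]
tool_rot: [[-0.992, 0.125, -0.001], [0.125, 0.992, 0.0], [0.001, 0.0, -1.0]]
force: [-2.7, 0.4, -2.0]
grip_width: 0.407
finger_force: 60.7
```

```bash
python3 -m inch '[{"gripper":1,"offset":[0,-0.008,0],"roll":0},{"gripper":1,"offset":[0,-0.008,0.01],"roll":0},{"gripper":1,"offset":[0,-0.008,0.018],"roll":0},{"gripper":1,"offset":[0,-0.008,0.025],"roll":0},{"gripper":1,"offset":[0,-0.008,0.025],"roll":0},{"gripper":1,"offset":[0,-0.008,0.025],"roll":0}]'
```

```text
t: 19.42
tcp_pos: [488.8, 137.7, 57.2]
tool_rot: [[-0.992, 0.125, -0.001], [0.125, 0.992, -0.0], [0.001, -0.0, -1.0]]
force: [-2.7, 0.1, -1.9]
grip_width: 0.401
finger_force: 60.7
```

```bash
python3 -m inch '[{"gripper":0.42,"offset":[0,0,0],"roll":0},{"gripper":0.42,"offset":[0,0,0],"roll":0},{"gripper":0.42,"offset":[0,0,0],"roll":0},{"gripper":0.42,"offset":[0,0,0],"roll":0},{"gripper":0.42,"offset":[0,0,-0.1],"roll":0},{"gripper":0.42,"offset":[0,0,-0.2],"roll":0},{"gripper":0.42,"offset":[0,0,-0.35],"roll":0},{"gripper":0.42,"offset":[0,0,-0.5],"roll":0},{"gripper":0.42,"offset":[0,0,-0.5],"roll":0},{"gripper":0.42,"offset":[0,0,-0.5],"roll":0},{"gripper":0.42,"offset":[0,0,-0.5],"roll":0}]'
cat > bay.py <<'E'
from spool import *
def bay(c,k):
    "heights of axle in bay k (1..3), by rack coordinates"
    P=cloud(c).reshape(-1,3);a=np.radians(-7.15);X=np.array([np.cos(a),np.sin(a)]);Y=np.array([-np.sin(a),np.cos(a)])
    q=P[:,:2]-[452,205];x=q@X-(45+72*(k-1));y=q@Y+62.2
    for lo,hi in [(-55,-32),(32,55),(-80,-69),(69,80)]:
        m=(abs(x)<12)&(y>lo)&(y<hi)&(P[:,2]>36)&(P[:,2]<80)
        A=P[m];
        if len(A)>5: print(k,(lo,hi),len(A),'ztop',np.percentile(A[:,2],[50,90]).round(1),'x',x[m].mean().round(1),'yext',y[m].min().round(1),y[m].max().round(1))
E
python3 - <<'E'
from bay import *
c=grab('wrist');print(c['s']['tcp_pos']);bay(c,1)
t=grab('top')
for k,v in dict(orange=(481,-148),green=(655,-180),blue=(540,-355)).items(): print(k,blobs(t,k))
for g in [(655,-180),(540,-355)]: print(spool(t,g))
print(step((655,-180,200)))
E
```

```text
t: 20.33
tcp_pos: [489.0, 137.8, 182.5]
tool_rot: [[-0.992, 0.125, 0.0], [0.125, 0.992, 0.0], [-0.0, 0.0, -1.0]]
force: [-0.3, 0.6, -0.7]
grip_width: 0.58
finger_force: 0.0
[489.04134554 137.83271343 182.50227623]
1 (-55, -32) 377 ztop [50.8 53.7] x 0.0 yext -55.0 -32.2
1 (32, 55) 389 ztop [50.8 53.9] x 0.4 yext 32.1 54.9
1 (-80, -69) 71 ztop [50.2 51.7] x 0.2 yext -74.4 -69.0
1 (69, 80) 89 ztop [50.3 51.5] x 0.8 yext 69.0 75.4
orange [(24, np.float64(318.8), np.float64(152.6)), (24, np.float64(94.0), np.float64(188.8))]
green [(100, np.float64(381.1), np.float64(191.0))]
blue [(81, np.float64(446.6), np.float64(228.4))]
(array([ 656.07368906, -175.63644062]), np.float32(1.0772548), {'ends': array([-74.1,  74.1]), 'flange': array([-18.7,  17.8]), 'n': 86, 'ztop': np.float64(35.4)})
(array([ 541.83729665, -355.45610496]), np.float32(10.3244295), {'ends': array([-74.,  74.]), 'flange': array([-18.3,  18.4]), 'n': 77, 'ztop': np.float64(35.4)})
[-0.8198 -1.1772 -0.0746]
```

Bay 1 is bottomed at both ends. Next is the green spool.

```bash
python3 -m inch '[{"gripper":0.4,"offset":[-0.41,-0.59,0],"roll":-0.09},{"gripper":0.4,"offset":[-0.41,-0.59,0],"roll":-0.09},{"gripper":0.4,"offset":[-0.41,-0.59,0],"roll":-0.09},{"gripper":0.4,"offset":[-0.41,-0.59,0],"roll":-0.09},{"gripper":0.4,"offset":[-0.41,-0.59,0],"roll":-0.09},{"gripper":0.4,"offset":[-0.41,-0.59,0],"roll":-0.09},{"gripper":0.4,"offset":[-0.41,-0.59,0],"roll":-0.09},{"gripper":0.4,"offset":[-0.41,-0.59,0],"roll":-0.09}]'
python3 -c "
from h import *
print(step((664,-176,190)))"
```

```text
t: 21.1
tcp_pos: [571.5, -20.1, 181.3]
tool_rot: [[-1.0, -0.017, -0.003], [-0.017, 1.0, 0.0], [0.003, 0.0, -1.0]]
force: [0.7, 0.5, -0.9]
grip_width: 0.597
finger_force: 0.0
[-0.3593 -0.6297 -0.0362]
```

```bash
python3 -m inch '[{"gripper":0.4,"offset":[-0.36,-0.63,-0.036],"roll":0},{"gripper":0.4,"offset":[-0.36,-0.63,-0.036],"roll":0},{"gripper":0.4,"offset":[-0.36,-0.63,-0.036],"roll":0},{"gripper":0.4,"offset":[-0.36,-0.63,-0.036],"roll":0},{"gripper":0.4,"offset":[-0.36,-0.63,-0.036],"roll":0},{"gripper":0.4,"offset":[-0.36,-0.63,-0.036],"roll":0},{"gripper":0.4,"offset":[-0.36,-0.63,-0.036],"roll":0},{"gripper":0.4,"offset":[-0.36,-0.63,-0.036],"roll":0},{"gripper":0.4,"offset":[-0.36,-0.63,-0.036],"roll":0},{"gripper":0.4,"offset":[-0.36,-0.63,-0.036],"roll":0},{"gripper":0.4,"offset":[-0.36,-0.63,-0.036],"roll":0}]'
python3 - <<'E'
from spool import *
c=grab('wrist');print(c['s']['tcp_pos'])
g,y,i=spool(c,(656,-176));print(g,y,i,step((*g,39.5)))
R=np.array(c['s']['tool_rot']);print('tool yaw',np.degrees(np.arctan2(-R[0,1],R[1,1])))
E
```

```text
t: 22.02
tcp_pos: [664.9, -175.7, 191.6]
tool_rot: [[-1.0, -0.018, -0.0], [-0.018, 1.0, 0.001], [0.0, 0.001, -1.0]]
force: [-0.2, -0.4, -0.1]
grip_width: 0.6
finger_force: 0.0
[ 664.87408304 -175.67703557  191.62603342]
[ 654.37284442 -178.64956552] 0.5851739 {'ends': array([-74.3,  74.3]), 'flange': array([-17.9,  17.6]), 'n': 943, 'ztop': np.float64(35.9)} [ 0.0425 -0.0097  0.6089]
tool yaw 1.0452131190507836
```

```bash
python3 -m inch '[{"gripper":0.4,"offset":[0.0425,-0.0097,0.1],"roll":0.005},{"gripper":0.4,"offset":[0.0425,-0.0097,0.25],"roll":0.005},{"gripper":0.4,"offset":[0.0425,-0.0097,0.4],"roll":0.005},{"gripper":0.4,"offset":[0.0425,-0.0097,0.5],"roll":0.005},{"gripper":0.4,"offset":[0.0425,-0.0097,0.57],"roll":0.005},{"gripper":0.4,"offset":[0.0425,-0.0097,0.6],"roll":0.005},{"gripper":0.4,"offset":[0.0425,-0.0097,0.608],"roll":0.005},{"gripper":0.4,"offset":[0.0425,-0.0097,0.608],"roll":0.005},{"gripper":0.4,"offset":[0.0425,-0.0097,0.608],"roll":0.005}]'
python3 -m inch '[{"gripper":1,"offset":[0,0,0],"roll":0},{"gripper":1,"offset":[0,0,0],"roll":0},{"gripper":1,"offset":[0,0,0],"roll":0},{"gripper":1,"offset":[0,0,0],"roll":0},{"gripper":1,"offset":[0,0,0],"roll":0},{"gripper":1,"offset":[0,0,0],"roll":0}]' 60
```

```text
t: 22.82
tcp_pos: [655.5, -180.2, 41.1]
tool_rot: [[-1.0, -0.008, 0.002], [-0.008, 1.0, -0.0], [-0.002, -0.0, -1.0]]
force: [-0.6, -0.1, -0.7]
grip_width: 0.602
finger_force: 0.0
t: 23.32
tcp_pos: [655.6, -180.0, 41.5]
tool_rot: [[-1.0, -0.009, 0.003], [-0.009, 1.0, -0.0], [-0.003, -0.0, -1.0]]
force: [-0.6, 1.2, 6.2]
grip_width: 0.405
finger_force: 59.9
```

```bash
python3 -m inch '[{"gripper":1,"offset":[0,0,-0.1],"roll":0},{"gripper":1,"offset":[0,0,-0.22],"roll":0},{"gripper":1,"offset":[0,0,-0.34],"roll":0},{"gripper":1,"offset":[0,0,-0.44],"roll":0},{"gripper":1,"offset":[0.04,0.65,-0.44],"roll":0.05},{"gripper":1,"offset":[0.04,0.65,-0.44],"roll":0.085},{"gripper":1,"offset":[0.04,0.65,-0.44],"roll":0.085},{"gripper":1,"offset":[0.04,0.65,-0.44],"roll":0.085},{"gripper":1,"offset":[0.04,0.65,-0.44],"roll":0.085},{"gripper":1,"offset":[0.04,0.65,-0.44],"roll":0.085},{"gripper":1,"offset":[0.04,0.65,-0.44],"roll":0.085}]'
python3 -c "
from h import *
print(step((631.7,119.8,140)))"
```

```text
t: 24.23
tcp_pos: [642.8, -17.7, 149.7]
tool_rot: [[-0.992, 0.124, -0.0], [0.124, 0.992, -0.001], [-0.0, -0.001, -1.0]]
force: [-0.5, -0.4, -2.0]
grip_width: 0.407
finger_force: 61.1
[0.1123 0.5403 0.0385]
```

```bash
python3 -m inch '[{"gripper":1,"offset":[0.112,0.12,0],"roll":0},{"gripper":1,"offset":[0.112,0.26,0],"roll":0},{"gripper":1,"offset":[0.112,0.4,0],"roll":0},{"gripper":1,"offset":[0.112,0.5,0],"roll":0},{"gripper":1,"offset":[0.112,0.54,0.038],"roll":0},{"gripper":1,"offset":[0.112,0.54,0.038],"roll":0},{"gripper":1,"offset":[0.112,0.54,0.038],"roll":0},{"gripper":1,"offset":[0.112,0.54,0.038],"roll":0},{"gripper":1,"offset":[0.112,0.54,0.038],"roll":0},{"gripper":1,"offset":[0.112,0.54,0.038],"roll":0},{"gripper":1,"offset":[0.112,0.54,0.038],"roll":0},{"gripper":1,"offset":[0.112,0.54,0.038],"roll":0}]'
cat > held.py <<'E'
from spool import *
c=grab('wrist');s=c['s'];print(s['tcp_pos'],s['force'])
P=cloud(c);q=(P-np.array(s['tcp_pos']))@np.array(s['tool_rot'])
for lo,hi in [(-80,-56),(56,80)]:
    m=(q[...,1]>lo)&(q[...,1]<hi)&(abs(q[...,0])<15)&(q[...,2]>-10)&(q[...,2]<25)
    A=q[m];print(len(A),'x',np.percentile(A[:,0],[2,50,98]).round(1),'y',np.percentile(A[:,1],[1,99]).round(1),'z',np.percentile(A[:,2],[5,50]).round(1))
E
python3 held.py
```

```text
t: 25.23
tcp_pos: [632.3, 119.2, 140.3]
tool_rot: [[-0.992, 0.126, 0.0], [0.126, 0.992, -0.0], [-0.0, 0.0, -1.0]]
force: [-0.1, 0.4, -3.0]
grip_width: 0.404
finger_force: 61.2
[632.2501364  119.18989268 140.28853738] [-0.09801602  0.35325159 -2.97135748]
741 x [-3.8  1.8  4.8] y [-74.1 -56.3] z [6.7 8.3]
842 x [-3.9  2.3  5.1] y [56.2 75.1] z [4.5 6. ]
```

```bash
python3 -m inch '[{"gripper":1,"offset":[-0.006,0,0.1],"roll":0},{"gripper":1,"offset":[-0.006,0,0.2],"roll":0},{"gripper":1,"offset":[-0.006,0,0.23],"roll":0},{"gripper":1,"offset":[-0.006,0,0.25],"roll":0},{"gripper":1,"offset":[-0.006,0,0.265],"roll":0},{"gripper":1,"offset":[-0.006,0,0.28],"roll":0},{"gripper":1,"offset":[-0.006,0,0.295],"roll":0},{"gripper":1,"offset":[-0.006,0,0.305],"roll":0},{"gripper":1,"offset":[-0.006,0,0.315],"roll":0},{"gripper":1,"offset":[-0.006,0,0.325],"roll":0},{"gripper":1,"offset":[-0.006,0,0.325],"roll":0}]'
```

```text
t: 26.2
tcp_pos: [633.3, 119.9, 58.4]
tool_rot: [[-0.992, 0.125, -0.001], [0.125, 0.992, 0.0], [0.001, 0.0, -1.0]]
force: [-2.1, 0.4, -2.7]
grip_width: 0.404
finger_force: 61.2
```

Low forces. I'll release, rise and check.

```bash
python3 -m inch '[{"gripper":0.42,"offset":[0,0,0],"roll":0},{"gripper":0.42,"offset":[0,0,0],"roll":0},{"gripper":0.42,"offset":[0,0,0],"roll":0},{"gripper":0.42,"offset":[0,0,0],"roll":0},{"gripper":0.42,"offset":[0,0,-0.1],"roll":0},{"gripper":0.42,"offset":[0,0,-0.2],"roll":0},{"gripper":0.42,"offset":[0,0,-0.35],"roll":0},{"gripper":0.42,"offset":[0,0,-0.5],"roll":0},{"gripper":0.42,"offset":[0,0,-0.5],"roll":0},{"gripper":0.42,"offset":[0,0,-0.5],"roll":0},{"gripper":0.42,"offset":[0,0,-0.5],"roll":0}]'
python3 - <<'E'
from bay import *
c=grab('wrist');print(c['s']['tcp_pos']);bay(c,3);bay(c,1)
t=grab('top');print(blobs(t,'blue'));
b=blobs(t,'blue')[0];g=onz(t,b[1],b[2],45)[:2]
print(g,spool(t,g)); print(step((550,-355,200)))
E
```

```text
t: 27.12
tcp_pos: [633.5, 119.8, 183.8]
tool_rot: [[-0.992, 0.125, 0.0], [0.125, 0.992, 0.0], [-0.0, 0.0, -1.0]]
force: [0.2, -0.1, -0.7]
grip_width: 0.577
finger_force: 0.0
[633.52953222 119.82532942 183.82239899]
3 (-55, -32) 367 ztop [50.7 53.9] x 0.3 yext -55.0 -32.0
3 (32, 55) 367 ztop [50.8 54. ] x 0.2 yext 32.0 54.8
3 (-80, -69) 64 ztop [50.6 51.8] x 0.4 yext -73.8 -69.1
3 (69, 80) 86 ztop [50.4 51.6] x 0.5 yext 69.2 75.6
1 (-55, -32) 9 ztop [47.8 48.7] x 9.2 yext -51.8 -46.4
1 (32, 55) 19 ztop [47.5 48.7] x 9.3 yext 47.5 53.2
[(79, np.float64(446.7), np.float64(228.5))]
[ 540.60634807 -361.54592709] (array([ 541.55946535, -356.06147116]), np.float32(10.410543), {'ends': array([-74.5,  74.5]), 'flange': array([-17.5,  18.6]), 'n': 83, 'ztop': np.float64(35.3)})
[ 0.0919 -1.9254 -0.0685]
```

Bay 3 is bottomed. Next is the blue spool.

```bash
python3 -m inch '[{"gripper":0.4,"offset":[0.046,-0.95,0],"roll":-0.05},{"gripper":0.4,"offset":[0.046,-0.95,0],"roll":-0.1},{"gripper":0.4,"offset":[0.046,-0.95,0],"roll":-0.15},{"gripper":0.4,"offset":[0.046,-0.95,0],"roll":-0.195},{"gripper":0.4,"offset":[0.046,-0.95,0],"roll":-0.195},{"gripper":0.4,"offset":[0.046,-0.95,0],"roll":-0.195},{"gripper":0.4,"offset":[0.046,-0.95,0],"roll":-0.195},{"gripper":0.4,"offset":[0.046,-0.95,0],"roll":-0.195},{"gripper":0.4,"offset":[0.046,-0.95,0],"roll":-0.195},{"gripper":0.4,"offset":[0.046,-0.95,0],"roll":-0.195}]'
python3 -c "
from h import *
print(step((550,-357,190)))"
```

```text
t: 28.05
tcp_pos: [592.7, -112.3, 182.9]
tool_rot: [[-0.983, -0.183, -0.001], [-0.183, 0.983, 0.001], [0.001, 0.001, -1.0]]
force: [-0.2, 0.8, 0.1]
grip_width: 0.6
finger_force: 0.0
[ 0.3469 -0.931  -0.029 ]
```

```bash
python3 -m inch '[{"gripper":0.4,"offset":[0.347,-0.93,-0.03],"roll":0},{"gripper":0.4,"offset":[0.347,-0.93,-0.03],"roll":0},{"gripper":0.4,"offset":[0.347,-0.93,-0.03],"roll":0},{"gripper":0.4,"offset":[0.347,-0.93,-0.03],"roll":0},{"gripper":0.4,"offset":[0.347,-0.93,-0.03],"roll":0},{"gripper":0.4,"offset":[0.347,-0.93,-0.03],"roll":0},{"gripper":0.4,"offset":[0.347,-0.93,-0.03],"roll":0},{"gripper":0.4,"offset":[0.347,-0.93,-0.03],"roll":0},{"gripper":0.4,"offset":[0.347,-0.93,-0.03],"roll":0},{"gripper":0.4,"offset":[0.347,-0.93,-0.03],"roll":0},{"gripper":0.4,"offset":[0.347,-0.93,-0.03],"roll":0},{"gripper":0.4,"offset":[0.347,-0.93,-0.03],"roll":0}]'
python3 - <<'E'
from spool import *
c=grab('wrist');print(c['s']['tcp_pos'])
g,y,i=spool(c,(541,-356));print(g,y,i,step((*g,40)))
R=np.array(c['s']['tool_rot']);print('tool yaw',np.degrees(np.arctan2(-R[0,1],R[1,1])))
E
```

```text
t: 29.05
tcp_pos: [550.0, -356.9, 191.2]
tool_rot: [[-0.983, -0.183, 0.0], [-0.183, 0.983, 0.001], [-0.0, 0.001, -1.0]]
force: [1.0, -0.1, -0.5]
grip_width: 0.603
finger_force: 0.0
[ 550.03714987 -356.86215468  191.15949593]
[ 539.21135037 -358.88665527] 10.55895 {'ends': array([-74.4,  74.4]), 'flange': array([-17.9,  17.4]), 'n': 955, 'ztop': np.float64(35.9)} [0.0432 0.0013 0.605 ]
tool yaw 10.548908771988184
```

```bash
python3 -m inch '[{"gripper":0.4,"offset":[0.044,0.0013,0.1],"roll":0},{"gripper":0.4,"offset":[0.044,0.0013,0.25],"roll":0},{"gripper":0.4,"offset":[0.044,0.0013,0.4],"roll":0},{"gripper":0.4,"offset":[0.044,0.0013,0.5],"roll":0},{"gripper":0.4,"offset":[0.044,0.0013,0.57],"roll":0},{"gripper":0.4,"offset":[0.044,0.0013,0.6],"roll":0},{"gripper":0.4,"offset":[0.044,0.0013,0.605],"roll":0},{"gripper":0.4,"offset":[0.044,0.0013,0.605],"roll":0},{"gripper":0.4,"offset":[0.044,0.0013,0.605],"roll":0},{"gripper":0.4,"offset":[0.044,0.0013,0.605],"roll":0}]'
python3 -m inch '[{"gripper":1,"offset":[0,0,0],"roll":0},{"gripper":1,"offset":[0,0,0],"roll":0},{"gripper":1,"offset":[0,0,0],"roll":0},{"gripper":1,"offset":[0,0,0],"roll":0},{"gripper":1,"offset":[0,0,0],"roll":0},{"gripper":1,"offset":[0,0,0],"roll":0}]' 60
python3 -m inch '[{"gripper":1,"offset":[0,0,-0.1],"roll":0},{"gripper":1,"offset":[0,0,-0.22],"roll":0},{"gripper":1,"offset":[0,0,-0.34],"roll":0},{"gripper":1,"offset":[0,0,-0.44],"roll":0},{"gripper":1,"offset":[0,0.95,-0.44],"roll":0.05},{"gripper":1,"offset":[0,0.95,-0.44],"roll":0.1},{"gripper":1,"offset":[0,0.95,-0.44],"roll":0.15},{"gripper":1,"offset":[0,0.95,-0.44],"roll":0.197},{"gripper":1,"offset":[0,0.95,-0.44],"roll":0.197},{"gripper":1,"offset":[0,0.95,-0.44],"roll":0.197},{"gripper":1,"offset":[0,0.95,-0.44],"roll":0.197},{"gripper":1,"offset":[0,0.95,-0.44],"roll":0.197}]'
python3 -c "
from h import *
print(step((561,128.7,145)))"
```

```text
t: 29.93
tcp_pos: [539.3, -361.0, 41.7]
tool_rot: [[-0.984, -0.18, 0.003], [-0.18, 0.984, -0.001], [-0.002, -0.002, -1.0]]
force: [0.0, 0.6, 0.2]
grip_width: 0.6
finger_force: 0.0
t: 30.43
tcp_pos: [539.0, -360.7, 41.5]
tool_rot: [[-0.984, -0.18, 0.002], [-0.18, 0.984, -0.001], [-0.002, -0.001, -1.0]]
force: [-1.5, 1.0, 5.4]
grip_width: 0.41
finger_force: 59.3
t: 31.43
tcp_pos: [495.4, -124.6, 150.4]
tool_rot: [[-0.992, 0.124, 0.0], [0.124, 0.992, 0.001], [-0.0, 0.001, -1.0]]
force: [0.4, -0.9, -1.8]
grip_width: 0.406
finger_force: 60.8
[-0.1352  1.038   0.0226]
```

```bash
python3 -m inch '[{"gripper":1,"offset":[-0.135,0.98,0],"roll":0},{"gripper":1,"offset":[-0.135,0.98,0],"roll":0},{"gripper":1,"offset":[-0.135,0.98,0],"roll":0},{"gripper":1,"offset":[-0.135,0.98,0],"roll":0},{"gripper":1,"offset":[-0.135,0.98,0],"roll":0},{"gripper":1,"offset":[-0.135,0.98,0],"roll":0},{"gripper":1,"offset":[-0.135,0.98,0],"roll":0},{"gripper":1,"offset":[-0.135,0.98,0],"roll":0}]'
python3 -m inch '[{"gripper":1,"offset":[0,0.058,0.02],"roll":0},{"gripper":1,"offset":[0,0.058,0.02],"roll":0},{"gripper":1,"offset":[0,0.058,0.02],"roll":0},{"gripper":1,"offset":[0,0.058,0.02],"roll":0},{"gripper":1,"offset":[0,0.058,0.02],"roll":0},{"gripper":1,"offset":[0,0.058,0.02],"roll":0},{"gripper":1,"offset":[0,0.058,0.02],"roll":0},{"gripper":1,"offset":[0,0.058,0.02],"roll":0}]'
python3 held.py
```

```text
t: 32.1
tcp_pos: [561.3, 113.6, 150.0]
tool_rot: [[-0.992, 0.124, 0.001], [0.124, 0.992, 0.0], [-0.001, 0.0, -1.0]]
force: [0.4, -0.9, -1.7]
grip_width: 0.41
finger_force: 60.8
t: 32.77
tcp_pos: [562.2, 125.9, 145.2]
tool_rot: [[-0.992, 0.128, 0.0], [0.128, 0.992, 0.0], [-0.0, 0.0, -1.0]]
force: [-0.6, 0.5, -2.4]
grip_width: 0.403
finger_force: 60.9
[562.16930942 125.87031676 145.20285127] [-0.5953434   0.47387998 -2.37467581]
738 x [-5.6  0.3  3.4] y [-74.1 -56.2] z [6.9 8.4]
802 x [-5.2  0.4  3.4] y [56.1 75. ] z [4.3 5.8]
```

```bash
python3 -m inch '[{"gripper":1,"offset":[0.004,0.004,0.06],"roll":0},{"gripper":1,"offset":[0.004,0.004,0.12],"roll":0},{"gripper":1,"offset":[0.004,0.004,0.18],"roll":0},{"gripper":1,"offset":[0.004,0.004,0.2],"roll":0},{"gripper":1,"offset":[0.004,0.004,0.2],"roll":0},{"gripper":1,"offset":[0.004,0.004,0.2],"roll":0}]'
python3 -c "
from h import *
print(step((560.4,128.7,59)))"
```

```text
t: 33.32
tcp_pos: [561.4, 127.3, 95.3]
tool_rot: [[-0.992, 0.128, 0.0], [0.128, 0.992, -0.0], [-0.0, -0.0, -1.0]]
force: [0.4, 0.6, -2.2]
grip_width: 0.406
finger_force: 60.9
[0.0047 0.0051 0.1452]
```

```bash
python3 -m inch '[{"gripper":1,"offset":[0.004,0.004,0.03],"roll":0},{"gripper":1,"offset":[0.004,0.004,0.06],"roll":0},{"gripper":1,"offset":[0.004,0.004,0.08],"roll":0},{"gripper":1,"offset":[0.004,0.004,0.095],"roll":0},{"gripper":1,"offset":[0.004,0.004,0.11],"roll":0},{"gripper":1,"offset":[0.004,0.004,0.12],"roll":0},{"gripper":1,"offset":[0.004,0.004,0.13],"roll":0},{"gripper":1,"offset":[0.004,0.004,0.14],"roll":0},{"gripper":1,"offset":[0.004,0.004,0.145],"roll":0},{"gripper":1,"offset":[0.004,0.004,0.145],"roll":0}]'
```

```text
t: 34.15
tcp_pos: [560.2, 128.5, 58.6]
tool_rot: [[-0.992, 0.128, -0.0], [0.128, 0.992, -0.0], [0.0, -0.0, -1.0]]
force: [-0.6, 1.1, -2.7]
grip_width: 0.406
finger_force: 60.8
```

```bash
python3 -m inch '[{"gripper":0.42,"offset":[0,0,0],"roll":0},{"gripper":0.42,"offset":[0,0,0],"roll":0},{"gripper":0.42,"offset":[0,0,0],"roll":0},{"gripper":0.42,"offset":[0,0,0],"roll":0},{"gripper":0.42,"offset":[0,0,-0.1],"roll":0},{"gripper":0.42,"offset":[0,0,-0.2],"roll":0},{"gripper":0.42,"offset":[0,0,-0.35],"roll":0},{"gripper":0.42,"offset":[0,0,-0.6],"roll":0},{"gripper":0.42,"offset":[0,0,-0.6],"roll":0},{"gripper":0.42,"offset":[0,0,-0.6],"roll":0},{"gripper":0.42,"offset":[0,0,-0.6],"roll":0},{"gripper":0.42,"offset":[0,0,-0.6],"roll":0}]'
python3 - <<'E'
from bay import *
c=grab('wrist');print(c['s']['tcp_pos'])
for k in (1,2,3):bay(c,k)
b=blobs(c,'red');print(b)
P=cloud(c)
if b: print(P[int(b[0][2]),int(b[0][1])])
cv2.imwrite('pics/w9.png',c['img'][:,:,::-1])
E
```

```text
t: 35.15
tcp_pos: [559.8, 128.5, 208.1]
tool_rot: [[-0.992, 0.128, -0.001], [0.128, 0.992, -0.0], [0.001, -0.0, -1.0]]
force: [-0.1, 0.2, -1.4]
grip_width: 0.579
finger_force: 0.0
[559.76459092 128.47528852 208.1255164 ]
1 (-55, -32) 392 ztop [50.8 54. ] x 1.3 yext -55.0 -32.1
1 (32, 55) 390 ztop [50.8 53.8] x 1.6 yext 32.1 54.9
1 (-80, -69) 71 ztop [50.2 51.4] x 1.1 yext -74.4 -69.0
1 (69, 80) 87 ztop [50.1 51.7] x 1.6 yext 69.0 75.5
2 (-55, -32) 323 ztop [50.9 53.7] x 0.2 yext -55.0 -32.3
2 (32, 55) 323 ztop [50.8 54. ] x 0.5 yext 32.0 54.7
2 (-80, -69) 66 ztop [50.  51.8] x 0.3 yext -74.5 -69.1
2 (69, 80) 69 ztop [50.2 51.4] x 0.9 yext 69.0 75.0
3 (-55, -32) 255 ztop [50.2 52.7] x -2.7 yext -55.0 -32.1
3 (32, 55) 259 ztop [50.5 53.8] x -2.6 yext 32.0 53.4
3 (-80, -69) 37 ztop [49.6 51.5] x -3.7 yext -77.8 -72.4
[(1048, np.float64(603.8), np.float64(94.7))]
[514.92824646 336.28002504 102.97926194]
```

View pics/w9.png

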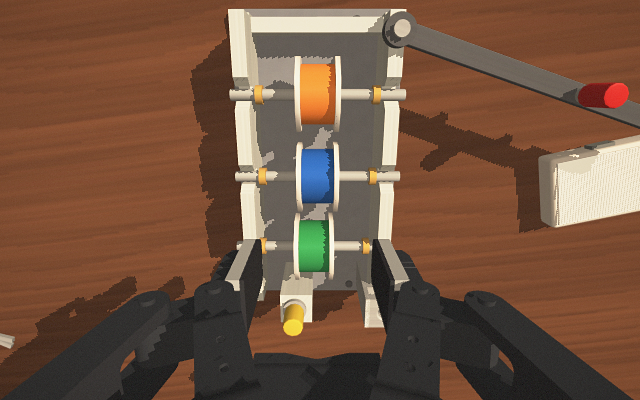

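All three axles are down in their slots: orange at (317,95), blue (317,176) and green (313,246). The pin is parked at (292,320) and the knob is at (603,95). Next I'll go to the knob.

```bash
python3 -m inch '[{"gripper":0.6,"offset":[0.28,0.82,0],"roll":-0.796},{"gripper":0.6,"offset":[0.28,0.82,0],"roll":-0.796},{"gripper":0.6,"offset":[0.28,0.82,0],"roll":-0.796},{"gripper":0.6,"offset":[0.28,0.82,0],"roll":-0.796},{"gripper":0.6,"offset":[0.28,0.82,0],"roll":-0.796},{"gripper":0.6,"offset":[0.28,0.82,0],"roll":-0.796},{"gripper":0.6,"offset":[0.28,0.82,0],"roll":-0.796},{"gripper":0.6,"offset":[0.28,0.82,0],"roll":-0.796},{"gripper":0.6,"offset":[0.28,0.82,0],"roll":-0.796},{"gripper":0.6,"offset":[0.28,0.82,0],"roll":-0.796},{"gripper":0.6,"offset":[0.28,0.82,0],"roll":-0.796},{"gripper":0.6,"offset":[0.28,0.82,0],"roll":-0.796}]'
python3 - <<'E'
from spool import *
c=grab('wrist');P=cloud(c);m=mask(c,'red').astype(bool)&(P[...,2]>102.5)&(P[...,2]<107)
k=P[m].mean(0);print('knob',k,m.sum(),np.degrees(np.arctan2(k[1]-205,k[0]-452)),np.hypot(k[1]-205,k[0]-452))
R=np.array(c['s']['tool_rot']);print('tool yaw',np.degrees(np.arctan2(-R[0,1],R[1,1])));print(step((*k[:2],86)))
E
```

```text
t: 36.2
tcp_pos: [516.6, 340.2, 207.3]
tool_rot: [[-0.437, -0.899, -0.002], [-0.899, 0.437, -0.001], [0.002, 0.001, -1.0]]
force: [-0.2, -0.5, 0.2]
grip_width: 0.397
finger_force: 0.0
knob [516.95246054 343.81732814 104.18262642] 376 64.92516294289665 153.26145217397038
tool yaw 64.07303549380636
[-0.014   0.0049  0.4863]
```

```bash
python3 -m inch '[{"gripper":0.6,"offset":[-0.014,0.005,0.1],"roll":0},{"gripper":0.6,"offset":[-0.014,0.005,0.25],"roll":0},{"gripper":0.6,"offset":[-0.014,0.005,0.38],"roll":0},{"gripper":0.6,"offset":[-0.014,0.005,0.46],"roll":0},{"gripper":0.66,"offset":[-0.014,0.005,0.485],"roll":0},{"gripper":0.66,"offset":[-0.014,0.005,0.485],"roll":0},{"gripper":0.66,"offset":[-0.014,0.005,0.485],"roll":0}]'
python3 -m inch '[{"gripper":0.66,"offset":[0.002,-0.048,0],"roll":0.05},{"gripper":0.66,"offset":[0.008,-0.096,0],"roll":0.1},{"gripper":0.66,"offset":[0.017,-0.144,0],"roll":0.15},{"gripper":0.66,"offset":[0.03,-0.19,0],"roll":0.2},{"gripper":0.66,"offset":[0.047,-0.236,0],"roll":0.25},{"gripper":0.66,"offset":[0.067,-0.28,0],"roll":0.3},{"gripper":0.66,"offset":[0.091,-0.322,0],"roll":0.35},{"gripper":0.66,"offset":[0.118,-0.362,0],"roll":0.4},{"gripper":0.66,"offset":[0.118,-0.362,0],"roll":0.4},{"gripper":0.66,"offset":[0.118,-0.362,0],"roll":0.4}]'
python3 -m inch '[{"gripper":0.66,"offset":[0.002,-0.048,0],"roll":0.05},{"gripper":0.66,"offset":[0.008,-0.096,0],"roll":0.1},{"gripper":0.66,"offset":[0.017,-0.144,0],"roll":0.15},{"gripper":0.66,"offset":[0.03,-0.19,0],"roll":0.2},{"gripper":0.66,"offset":[0.047,-0.236,0],"roll":0.25},{"gripper":0.66,"offset":[0.067,-0.28,0],"roll":0.3},{"gripper":0.66,"offset":[0.091,-0.322,0],"roll":0.35},{"gripper":0.66,"offset":[0.118,-0.362,0],"roll":0.4},{"gripper":0.66,"offset":[0.118,-0.362,0],"roll":0.4},{"gripper":0.66,"offset":[0.118,-0.362,0],"roll":0.4}]'
```

```text
t: 36.83
tcp_pos: [518.0, 344.8, 88.2]
tool_rot: [[-0.435, -0.9, 0.001], [-0.9, 0.435, 0.0], [-0.001, -0.0, -1.0]]
force: [0.5, 0.8, 0.5]
grip_width: 0.34
finger_force: 0.0
t: 37.67
tcp_pos: [587.5, 278.7, 89.4]
tool_rot: [[-0.88, -0.474, 0.003], [-0.474, 0.88, 0.001], [-0.003, -0.0, -1.0]]
force: [-0.5, -0.3, -0.3]
grip_width: 0.339
finger_force: 0.0
t: 38.5
tcp_pos: [603.2, 185.7, 88.2]
tool_rot: [[-0.991, 0.13, 0.0], [0.13, 0.991, 0.001], [-0.0, 0.001, -1.0]]
force: [0.4, -0.4, 0.6]
grip_width: 0.338
finger_force: 0.0
```

```bash
python3 -m inch '[{"gripper":0.66,"offset":[0,-0.008,0],"roll":0},{"gripper":0.66,"offset":[0,-0.012,0],"roll":0},{"gripper":0.66,"offset":[0,-0.016,0],"roll":0},{"gripper":0.66,"offset":[0,-0.02,0],"roll":0},{"gripper":0.66,"offset":[0,-0.024,0],"roll":0},{"gripper":0.66,"offset":[0,-0.024,0],"roll":0}]'
```

```text
t: 39.0
tcp_pos: [602.4, 180.0, 87.6]
tool_rot: [[-0.991, 0.133, 0.0], [0.133, 0.991, 0.001], [-0.0, 0.001, -1.0]]
force: [-0.2, 2.6, -0.6]
grip_width: 0.343
finger_force: 1.4
```

```bash
python3 -m inch '[{"gripper":0.66,"offset":[0,-0.004,0],"roll":0},{"gripper":0.66,"offset":[0,-0.008,0],"roll":0},{"gripper":0.66,"offset":[0,-0.008,0],"roll":0},{"gripper":0.66,"offset":[0,-0.008,0],"roll":0}]'
```

```text
t: 39.33
tcp_pos: [602.4, 179.9, 87.6]
tool_rot: [[-0.991, 0.132, 0.001], [0.132, 0.991, 0.003], [-0.001, 0.003, -1.0]]
force: [0.3, 7.6, -2.0]
grip_width: 0.339
finger_force: 3.6
```

The keeper is on its stop: force rose to 7.6 N with no movement. I'll recenter, rise and check the knob.

```bash
python3 -m inch '[{"gripper":0.66,"offset":[0,0.026,0],"roll":0},{"gripper":0.6,"offset":[0,0.026,0],"roll":0},{"gripper":0.6,"offset":[0,0.026,0],"roll":0},{"gripper":0.6,"offset":[0,0.026,-0.1],"roll":0},{"gripper":0.6,"offset":[0,0.026,-0.25],"roll":0},{"gripper":0.6,"offset":[0,0.026,-0.35],"roll":0},{"gripper":0.6,"offset":[0,0.026,-0.35],"roll":0},{"gripper":0.6,"offset":[0,0.026,-0.35],"roll":0}]'
python3 - <<'E'
from spool import *
c=grab('wrist');P=cloud(c);m=mask(c,'red').astype(bool)&(P[...,2]>102.5)&(P[...,2]<107)
k=P[m].mean(0);print('knob',k,m.sum(),np.degrees(np.arctan2(k[1]-205,k[0]-452)))
R=np.array(c['s']['tool_rot']);print('tool yaw',np.degrees(np.arctan2(-R[0,1],R[1,1])));print(c['s']['tcp_pos'],step((680.2,91.5,171)))
E
```

```text
t: 40.0
tcp_pos: [604.1, 182.7, 176.7]
tool_rot: [[-0.991, 0.135, 0.003], [0.135, 0.991, 0.001], [-0.003, 0.001, -1.0]]
force: [-0.2, -1.0, 0.4]
grip_width: 0.401
finger_force: 0.0
knob [603.60498643 185.58209514 104.21343534] 479 -7.2988317881748905
tool yaw -7.762511825629022
[604.10605174 182.74398147 176.72903345] [-0.3553 -0.3198  0.0167]
```

```bash
python3 -m inch '[{"gripper":0.5,"offset":[-0.355,-0.32,0.016],"roll":-0.006},{"gripper":0.5,"offset":[-0.355,-0.32,0.016],"roll":-0.006},{"gripper":0.5,"offset":[-0.355,-0.32,0.016],"roll":-0.006},{"gripper":0.5,"offset":[-0.355,-0.32,0.016],"roll":-0.006},{"gripper":0.5,"offset":[-0.355,-0.32,0.016],"roll":-0.006},{"gripper":0.5,"offset":[-0.355,-0.32,0.016],"roll":-0.006},{"gripper":0.5,"offset":[-0.355,-0.32,0.016],"roll":-0.006},{"gripper":0.5,"offset":[-0.355,-0.32,0.016],"roll":-0.006},{"gripper":0.5,"offset":[-0.355,-0.32,0.016],"roll":-0.006},{"gripper":0.5,"offset":[-0.355,-0.32,0.016],"roll":-0.006},{"gripper":0.5,"offset":[-0.355,-0.32,0.016],"roll":-0.006}]'
python3 - <<'E'
from spool import *
c=grab('wrist');P=cloud(c);m=mask(c,'yellow').astype(bool)&(P[...,2]>98.5)&(P[...,2]<104)
k=P[m].mean(0);print('pin',k,m.sum());print(c['s']['tcp_pos'],step((*k[:2],82.5)))
E
```

```text
t: 40.97
tcp_pos: [680.0, 92.9, 171.2]
tool_rot: [[-0.992, 0.124, 0.0], [0.124, 0.992, 0.0], [-0.0, 0.0, -1.0]]
force: [0.3, 0.5, 0.4]
grip_width: 0.498
finger_force: 0.0
pin [680.2824526   91.96051252 100.20737358] 483
[680.03240405  92.94048259 171.18009916] [-0.0011 -0.0031  0.3548]
```

```bash
python3 -m inch '[{"gripper":0.5,"offset":[0,-0.003,0.1],"roll":0},{"gripper":0.5,"offset":[0,-0.003,0.22],"roll":0},{"gripper":0.5,"offset":[0,-0.003,0.31],"roll":0},{"gripper":0.5,"offset":[0,-0.003,0.345],"roll":0},{"gripper":0.5,"offset":[0,-0.003,0.355],"roll":0},{"gripper":0.5,"offset":[0,-0.003,0.355],"roll":0},{"gripper":0.5,"offset":[0,-0.003,0.355],"roll":0},{"gripper":0.5,"offset":[0,-0.003,0.355],"roll":0}]'
python3 -m inch '[{"gripper":1,"offset":[0,0,0],"roll":0},{"gripper":1,"offset":[0,0,0],"roll":0},{"gripper":1,"offset":[0,0,0],"roll":0},{"gripper":1,"offset":[0,0,0],"roll":0},{"gripper":1,"offset":[0,0,0],"roll":0},{"gripper":1,"offset":[0,0,0],"roll":0},{"gripper":1,"offset":[0,0,0],"roll":0}]' 60
python3 -m inch '[{"gripper":1,"offset":[0,0,-0.04],"roll":0},{"gripper":1,"offset":[0,0,-0.08],"roll":0},{"gripper":1,"offset":[0,0,-0.12],"roll":0},{"gripper":1,"offset":[0,0,-0.16],"roll":0},{"gripper":1,"offset":[0,0,-0.2],"roll":0},{"gripper":1,"offset":[0,0,-0.24],"roll":0},{"gripper":1,"offset":[0,0,-0.24],"roll":0},{"gripper":1,"offset":[0,0,-0.24],"roll":0}]'
python3 -c "
from h import *
print(step((689.2,175.5,141)))"
```

```text
t: 41.68
tcp_pos: [681.4, 91.6, 84.1]
tool_rot: [[-0.992, 0.125, 0.003], [0.125, 0.992, 0.001], [-0.003, 0.001, -1.0]]
force: [0.1, -0.5, -0.3]
grip_width: 0.501
finger_force: 0.0
t: 42.27
tcp_pos: [680.8, 91.6, 83.6]
tool_rot: [[-0.992, 0.125, 0.002], [0.125, 0.992, 0.001], [-0.002, 0.001, -1.0]]
force: [-1.1, 0.6, 6.6]
grip_width: 0.184
finger_force: 58.5
t: 42.93
tcp_pos: [680.5, 91.5, 143.2]
tool_rot: [[-0.992, 0.125, 0.001], [0.125, 0.992, 0.0], [-0.001, 0.001, -1.0]]
force: [-0.8, -0.2, -0.7]
grip_width: 0.181
finger_force: 58.7
[0.0074 0.3377 0.009 ]
```

```bash
python3 -m inch '[{"gripper":1,"offset":[0.007,0.1,0],"roll":0},{"gripper":1,"offset":[0.007,0.2,0],"roll":0},{"gripper":1,"offset":[0.007,0.28,0],"roll":0},{"gripper":1,"offset":[0.007,0.32,0.01],"roll":0},{"gripper":1,"offset":[0.007,0.337,0.03],"roll":0},{"gripper":1,"offset":[0.007,0.337,0.04],"roll":0},{"gripper":1,"offset":[0.007,0.337,0.04],"roll":0},{"gripper":1,"offset":[0.007,0.337,0.04],"roll":0},{"gripper":1,"offset":[0.007,0.337,0.04],"roll":0},{"gripper":1,"offset":[0.007,0.337,0.04],"roll":0},{"gripper":1,"offset":[0.007,0.337,0.04],"roll":0},{"gripper":1,"offset":[0.007,0.337,0.04],"roll":0}]'
python3 - <<'E'
from h import *
c=grab('wrist');np.savez('w10.npz',**{k:v for k,v in c.items() if k!='s'})
print(c['s']['tcp_pos'])
i=cv2.resize(c['img'][130:290,220:420],None,fx=4,fy=3.75,interpolation=cv2.INTER_CUBIC)
cv2.imwrite('pics/w10.png',i[:,:,::-1])
E
```

```text
t: 43.93
tcp_pos: [689.0, 174.9, 132.6]
tool_rot: [[-0.992, 0.125, 0.0], [0.125, 0.992, 0.0], [-0.0, 0.0, -1.0]]
force: [0.3, -0.3, -0.8]
grip_width: 0.18
finger_force: 58.8
[689.04986986 174.91168625 132.55739826]
```

View pics/w10.png

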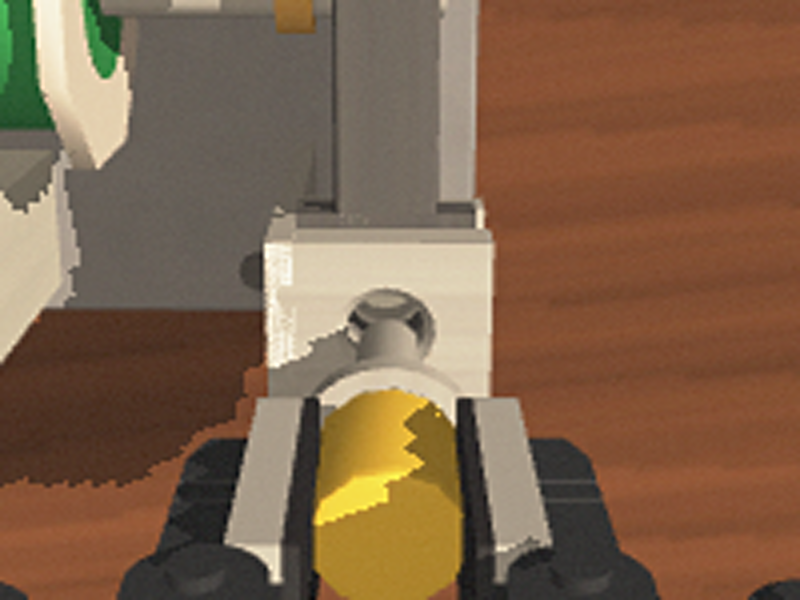

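The pin tip (centre X=389, edge Y=318) sits over the fork hole (X 348–436, upper rim Y=288). Lateral alignment is within 0.5 mm, so I'll check x numerically.

```bash
python3 - <<'E'
from h import *
c=dict(np.load('w10.npz'));f=lambda X,Y:(220+X/4,130+Y/3.75)
print('hole edges',onz(c,*f(392,288),82)[:2],onz(c,*f(348,325),82)[:2],onz(c,*f(436,325),82)[:2])
for z in (84,85,86):print('tip edge',onz(c,*f(389,318),z)[:2])
E
```

```text
hole edges [682.88021477 176.69467516] [688.30701825 169.31556328] [689.97101691 182.51353236]
tip edge [687.14969011 175.70170139]
tip edge [686.77960364 175.74559438]
tip edge [686.40951718 175.78948736]
```

```bash
python3 -m inch '[{"gripper":1,"offset":[0,0.002,0.015],"roll":0},{"gripper":1,"offset":[0,0.002,0.03],"roll":0},{"gripper":1,"offset":[0,0.002,0.045],"roll":0},{"gripper":1,"offset":[0,0.002,0.055],"roll":0},{"gripper":1,"offset":[0,0.002,0.065],"roll":0},{"gripper":1,"offset":[0,0.002,0.065],"roll":0},{"gripper":1,"offset":[0,0.002,0.065],"roll":0}]'
```

```text
t: 44.57
tcp_pos: [688.8, 175.8, 115.8]
tool_rot: [[-0.992, 0.125, -0.0], [0.125, 0.992, -0.0], [0.0, -0.0, -1.0]]
force: [-0.1, -0.9, -0.5]
grip_width: 0.183
finger_force: 58.8
```

```bash
python3 -m inch '[{"gripper":1,"offset":[0,0,0.012],"roll":0},{"gripper":1,"offset":[0,0,0.024],"roll":0},{"gripper":1,"offset":[0,0,0.036],"roll":0},{"gripper":1,"offset":[0,0,0.048],"roll":0},{"gripper":1,"offset":[0,0,0.048],"roll":0}]'
python3 -m inch '[{"gripper":1,"offset":[0,0,0.012],"roll":0},{"gripper":1,"offset":[0,0,0.024],"roll":0},{"gripper":1,"offset":[0,0,0.034],"roll":0},{"gripper":1,"offset":[0,0,0.038],"roll":0},{"gripper":1,"offset":[0,0,0.038],"roll":0}]'
```

```text
t: 44.98
tcp_pos: [688.6, 175.7, 103.2]
tool_rot: [[-0.992, 0.125, -0.001], [0.125, 0.992, -0.0], [0.001, -0.001, -1.0]]
force: [0.6, -1.2, -1.9]
grip_width: 0.185
finger_force: 58.8
t: 45.4
tcp_pos: [688.8, 175.8, 94.1]
tool_rot: [[-0.992, 0.125, -0.001], [0.125, 0.992, -0.0], [0.001, -0.0, -1.0]]
force: [-0.2, 0.0, 0.1]
grip_width: 0.179
finger_force: 58.8
```

```bash
python3 -m inch '[{"gripper":1,"offset":[0,0,0.004],"roll":0},{"gripper":1,"offset":[0,0,0.008],"roll":0},{"gripper":1,"offset":[0,0,0.008],"roll":0},{"gripper":1,"offset":[0,0,0.008],"roll":0}]'
python3 -m inch '[{"gripper":0.5,"offset":[0,0,0],"roll":0},{"gripper":0.5,"offset":[0,0,0],"roll":0},{"gripper":0.5,"offset":[0,0,0],"roll":0},{"gripper":0.5,"offset":[0,0,0],"roll":0},{"gripper":0.5,"offset":[0,0,-0.1],"roll":0},{"gripper":0.5,"offset":[0,0,-0.2],"roll":0},{"gripper":0.5,"offset":[0,0,-0.35],"roll":0},{"gripper":0.5,"offset":[0.2,-0.1,-0.5],"roll":0},{"gripper":0.5,"offset":[0.4,-0.2,-0.6],"roll":0},{"gripper":0.5,"offset":[0.4,-0.2,-0.6],"roll":0},{"gripper":0.5,"offset":[0.4,-0.2,-0.6],"roll":0},{"gripper":0.5,"offset":[0.4,-0.2,-0.6],"roll":0}]'
python3 - <<'E'
from bay import *
c=grab('wrist');print(c['s']['tcp_pos'])
for k in (1,2,3):bay(c,k)
P=cloud(c);m=mask(c,'yellow').astype(bool)&(P[...,2]>104)&(P[...,2]<130)
print('pin top',P[m].mean(0),np.percentile(P[m][:,2],[10,50,90]),m.sum())
cv2.imwrite('pics/w11.png',c['img'][:,:,::-1])
E
```

```text
t: 45.73
tcp_pos: [689.1, 175.8, 93.6]
tool_rot: [[-0.992, 0.125, 0.0], [0.125, 0.992, 0.0], [-0.0, 0.001, -1.0]]
force: [-1.8, -0.3, 5.2]
grip_width: 0.176
finger_force: 59.6
t: 46.73
tcp_pos: [582.8, 138.0, 244.4]
tool_rot: [[-0.992, 0.126, 0.002], [0.126, 0.992, 0.002], [-0.002, 0.002, -1.0]]
force: [-0.2, -0.4, -0.3]
grip_width: 0.499
finger_force: 0.0
[582.797416   138.01837428 244.44734324]
1 (-55, -32) 343 ztop [51.  53.8] x 1.6 yext -55.0 -32.3
1 (32, 55) 398 ztop [51.3 69.3] x 1.4 yext 32.1 55.0
1 (-80, -69) 63 ztop [50.1 51.6] x 1.2 yext -74.5 -69.1
1 (69, 80) 46 ztop [71.7 73.1] x 0.1 yext 69.0 75.5
2 (-55, -32) 274 ztop [51.  53.7] x 0.5 yext -54.8 -32.3
2 (32, 55) 327 ztop [51.4 70.7] x 0.5 yext 32.0 54.9
2 (-80, -69) 54 ztop [50.3 51.6] x 0.6 yext -74.3 -69.2
2 (69, 80) 31 ztop [71.6 72.4] x 0.0 yext 69.1 75.1
3 (-55, -32) 239 ztop [50.5 53.8] x -2.6 yext -54.9 -32.0
3 (32, 55) 295 ztop [51.1 70.7] x -1.8 yext 32.0 55.0
3 (-80, -69) 73 ztop [50.5 51.8] x -2.3 yext -78.2 -69.0
3 (69, 80) 11 ztop [72.  72.7] x -0.9 yext 69.1 69.7
pin top [690.12274039 169.03423971 109.93790465] [109.28829708 109.64969275 110.86279118] 12
```

View pics/w11.png

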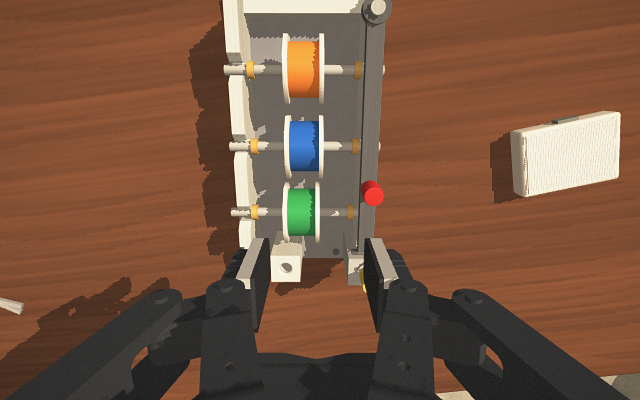

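The keeper is closed over all three bottomed axles and the pin's grip top reads 110 mm, so its head is home. The park post at (287,266) is empty. Handing in.

```bash
python3 -c "
from bench import ctrl
print(ctrl.hand_in())"
```

```text
the job is handed in; nothing more can be done
None
```

The job is handed in: all three spools bottomed in their bays, the keeper shut on its stop, and the pin back through the fork with its head home, by about 47 s on the robot's clock; the bottle, fly box and scissors were left alone.

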